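Set and lock the slip bushings of a drill jig

TASK

Get the drill jig ready: every eared steel bushing, whether it already sits loose in the jig or still stands on the bench, has to be seated in a bore of its own and spun until the hole in its brass ear lies over that bore's lock hole, then locked with one of the red pins, lifted off its hook and passed fully home through ear and plate until its collar rests on the ear. Leave the pins that are not needed hanging on their hooks, and do not push the other things on the bench about.

Things in the scene. Friction and masses are not known exactly. Their poses are not given: they have to be found in the camera images.
- stand: fixed hook stand, 143 mm tall: base 85 x 235 x 8 mm (it also lies below the pins), two posts, a bar; four J hooks of 5 mm wire, 56 mm apart in y, reach 60 mm from the bar along the stand's -x. A hook's dip is 45 mm out, its wire centre 135 mm above the bench; its upturned end rises 9 mm above the dip. Origin on the bench under the bar; x away from the robot at yaw 0, z up
- bore_0 (a point): centre of a bore of the drill jig, at the plate's top face; its axes are the jig's (x away from the robot at yaw 0, z up). The jig is fixed: a light grey plate 180 (x) x 170 (y) x 16 mm on four posts over a clamped panel, its top 46 mm above the bench, 18 mm free below it. Its four bores are 35 mm in diameter, right through, 84 mm apart in x and in y
- lock_0 (a point): centre of the lock hole of bore_0, at the plate's top face, 30 mm from the bore's centre along the jig's +x; axes as the jig's. All lock holes: 11.5 mm diameter, right through the plate; no lead-in
- bore_1 (a point): centre of a bore of the drill jig, at the plate's top face; its axes are the jig's (x away from the robot at yaw 0, z up)
- lock_1 (a point): centre of the lock hole of bore_1, at the plate's top face, 30 mm from the bore's centre along the jig's +x; axes as the jig's
- bore_2 (a point): centre of a bore of the drill jig, at the plate's top face; its axes are the jig's (x away from the robot at yaw 0, z up)
- lock_2 (a point): centre of the lock hole of bore_2, at the plate's top face, 30 mm from the bore's centre along the jig's +x; axes as the jig's
- bore_3 (a point): centre of a bore of the drill jig, at the plate's top face; its axes are the jig's (x away from the robot at yaw 0, z up)
- lock_3 (a point): centre of the lock hole of bore_3, at the plate's top face, 30 mm from the bore's centre along the jig's +x; axes as the jig's
- bushing_1_head (a point): steel slip bushing, 140 g, 54 mm tall: spigot 32 mm diameter x 16 mm (foot tapered to 29), flange 40 x 8 mm, round fluted head to grip 26 mm diameter x 30 mm. Point: middle of the head on the axis, 39 mm above the spigot's foot (seated: 23 mm above the plate). z up the axis, x towards the ear. In a bore it turns freely and lifts out; all bushings and bores are alike
- bushing_1_ear (a point): centre of the hole in the bushing's brass ear (11.5 mm diameter, 8 mm deep), 30 mm from its axis along its x axis, 20 mm above the spigot's foot; the ear is a ring 21 mm across, level with the flange: seated, its top is 8 mm above the plate
- bushing_2_head (a point): steel slip bushing like bushing_1: the middle of its head, z up, x axis towards its ear
- bushing_2_ear (a point): centre of the hole in the bushing's brass ear (11.5 mm diameter, 8 mm deep), 30 mm from its axis along its x axis, 20 mm above the spigot's foot; the ear is a ring 21 mm across, level with the flange: seated, its top is 8 mm above the plate
- bushing_3_head (a point): steel slip bushing like bushing_1: the middle of its head, z up, x axis towards its ear
- bushing_3_ear (a point): centre of the hole in the bushing's brass ear (11.5 mm diameter, 8 mm deep), 30 mm from its axis along its x axis, 20 mm above the spigot's foot; the ear is a ring 21 mm across, level with the flange: seated, its top is 8 mm above the plate
- bushing_4_head (a point): steel slip bushing like bushing_1: the middle of its head, z up, x axis towards its ear
- bushing_4_ear (a point): centre of the hole in the bushing's brass ear (11.5 mm diameter, 8 mm deep), 30 mm from its axis along its x axis, 20 mm above the spigot's foot; the ear is a ring 21 mm across, level with the flange: seated, its top is 8 mm above the plate
- pin_0_grip (a point): lock pin, 50 g: steel shank 8 mm diameter x 30 mm, nose tapered to 4 mm over the last 6; collar 18 mm diameter x 3 mm; red grip block 14 (x) x 16 (y) x 25 mm; on top a wire loop 24 mm wide (y), 32 mm high. Point: in the block, 44.5 mm above the shank's tip, 14.5 above the collar's underside, 45.5 below the loop's top; z up, y across the loop. Home, it is 22.5 mm above the plate
- pin_1_grip (a point): red lock pin like pin_0: the point in its grip block, 44.5 mm above the shank's tip; z up, y across the loop. All pins hang by the loop (28 mm clear inside, 4 mm wire) in a hook's dip: a pin comes off by a lift of 10 to 22 mm, then at least 20 mm along the stand's -x
- pin_2_grip (a point): red lock pin like pin_0: the point in its grip block, 44.5 mm above the shank's tip; z up, y across the loop
- pin_3_grip (a point): red lock pin like pin_0: the point in its grip block, 44.5 mm above the shank's tip; z up, y across the loop
- side_cutter: red-handled side cutter lying flat, 46 x 123 x 10 mm, origin under its middle (bystander, leave alone)
- pcb_small: small green circuit board, 34 x 50 x 14 mm, origin under its middle (bystander, leave alone). Behind it, where x > 0.57 and y < -0.32 m, stands a fixed stack of chassis, much taller than the gripper's reach: keep clear of it
- choke: yellow wound choke lying flat, 36 mm across, 13 mm high, origin under its middle (bystander, leave alone)
There are look-alikes about, which are no part of the job. What is shaped like the part that bears bushing_4_head but turquoise is not meant.

How it is judged:
By the outcome, as a careful person would: the job done as asked, in the order asked, and still so for the second after the job is handed in, with the robot touching nothing.
Of bushing_1, bushing_2, bushing_3, bushing_4 only 3 to 4 are there at a start; the rules pass over those that are not, and their reading is None.
At some moment in a run one of bushing_1, bushing_2, bushing_3, bushing_4 may be knocked a few centimetres aside while the robot is not near it.
It also fails if it takes over 210 s, if anything falls off the work surface, if the arm or the gripper's body presses on something with over 40 N, if the wrist force passes 120 N, or if a joint passes its speed limit or range.

ROBOT

A 7-joint arm with a two-finger parallel gripper is mounted at the origin on a cart in front of the work surface, level with it; the furniture and walls round the work are solid. World frame = base frame: x ahead of the robot, y to its left, z up, the work surface at z = 0. Lengths are in m, angles in rad, forces in N, time in s.
With the tool pointing down it reaches from about 0.425 to 0.925 m from the base axis. Payload 6.8 kg.
Tool frame: the origin (TCP) lies on the mounting face of the last link; the fingertips stand 173 mm ahead of it and the grasp point (between the pads) lies 155 mm ahead of it; z points along the fingers, y is the line along which they close (so a half turn about z gives the same grasp; the last joint's range is limited). The gripper opens to 85 mm and grips with 20 to 120 N. Pads are 22 mm wide; open, the fingers measure 114 mm over their backs; the gripper's body (76 mm by 85 mm) begins 54 mm behind the grasp point. The pads swing forward as they close: fully open they stand 13 mm farther back than shut.
Start: joints at [1.025, 0.477, 0.022, 1.555, -0.011, 1.109, -0.083], TCP at [0.286, -0.611, 0.405] pointing down, gripper open.
Joint ranges: [-2.96, 2.96], [-0.34, 2.1], [-1.41, 1.46], [0.24, 2.44], [-1.37, 4.51], [0.17, 1.92], [-2.96, 2.96]. Speed limits (rad/s): [2.39, 2.39, 3.14, 3.14, 3.14, 3.14, 3.14].

INTERFACE

Orientations are given as a rotation vector (axis times angle).
In Python, from bench import r gives the robot as it stands.
- The arm moves only by the tool carry_out, never from a script. Its argument "moves" is a list of rows, each a list of 5 numbers: the shift along the tool's x, y, z in m, then the turn about the tool's z in rad, then the finger opening in m, from 0 to 0.0854. In form: [[dx, dy, dz, roll, claw], ...]. A call has exactly 8 rows; each row is the pose to reach, as a shift and turn from the pose commanded when the call began, along the tool's axes at that moment; what a row does not reach only later rows make up. A row lasts 1/10 s, in which the tool goes at most 50 mm and 8.59 degrees, less where a joint would pass 70% of its speed; a pose out of reach is approached as far as the arm can. A call with a gripper value outside its range is refused whole. The fingers move at their own pace and stop on an object; "force" is the grip in N (left out, the last holds). Time passes only in rows, so rows that repeat a pose let the fingers close, or fill a call up. It gives the time, the measured TCP pose, the force, the opening and the grip force at its end, in the units of the state.
- r.get_obs(): the state, without advancing time (a new reading comes with each control period).
- r.grab_frame(name): name is "scene" or "top" or "wrist"; returns the picture (480x640x3 uint8, red, green, blue); there is no depth.
- r.calibration(name): a dict with "fx", "fy", "cx", "cy" (pixels), "rvec" (rotation vector, rad) and "tvec" (3), from world to camera coordinates, as OpenCV has them. Camera axes: x right, y down, z forward; pixel columns grow to the right and rows downward; lengths in m; the calibration is good to about 2 mm. A picture is of the moment at which its call begins: read the wrist's pose just before it. calibration takes no time and is no camera call; for the wrist camera it gives the pose at the moment of the call.
- r.hand_in(): hands the job in; it is judged then, once.
The state is a dict: "clock": time; "joints": joint angles; "qvel": joint speeds; "tau": joint torques, N m; "tcp_pos": TCP position; "orientation": TCP orientation; "contact_force": force on the tool from outside, world axes, zero at the start; "moment": the same for the moment, N m; "grip_width": finger opening in m; "gripper_force": force on a finger pad.
Only numpy, scipy, OpenCV 4.12 (cv2) and the standard library are available. Lean on these libraries where they do the work, as an engineer would, in place of code of your own. Each camera call takes 0.05 s, during which the arm holds its last target. There are 200 camera calls.

## Working session

There is one attempt and no reset: what is moved stays moved. The work goes in short steps, Python scripts to look and compute and a tool call to move; the robot and the scene stay as the last step left them, time stands still between calls to the robot, and variables do not carry over. Pictures are saved under pics/ and viewed, at most 14 in all, crops included, and the job is handed in when it is done.

Besides the shell and the picture viewer there is one more tool, called after "Request:" in YAML: its name, and indented under it one key for each argument. carry_out: Moves the arm, as the interface text tells. Its arguments: {"type":"object","properties":{"moves":{"type":"array","items":{"type":"array","items":{"type":"number"}}},"force":{"type":"number"}},"required":["moves"]}

```bash
ls; mkdir -p pics
cat > h.py <<'E'
import numpy as np, cv2
from bench import r
def cal(n):
    c=r.calibration(n); K=np.array([[c['fx'],0,c['cx']],[0,c['fy'],c['cy']],[0,0,1.]]); R=cv2.Rodrigues(np.array(c['rvec'],float))[0]
    return K,R,np.array(c['tvec'],float)
def ray(C,uv,z):
    K,R,t=C; d=R.T@np.linalg.inv(K)@np.array([uv[0],uv[1],1.]); o=-R.T@t
    return o+d*(z-o[2])/d[2]
def proj(C,p):
    K,R,t=C; q=K@(R@np.array(p,float)+t); return q[:2]/q[2]
def snap(n,f=None):
    C=cal(n); im=r.grab_frame(n)[:,:,::-1].copy()
    if f: cv2.imwrite('pics/'+f,im)
    return C,im
E
python3 - <<'E'
from h import *
for n in('top','scene','wrist'):
    C,im=snap(n,n+'0.png'); print(n,C[0][0,0],(-C[1].T@C[2]).round(3),C[1].round(2).tolist())
print(r.get_obs())
E
```

```text
pics
top 601.2998991401859 [ 0.455 -0.084  1.337] [[0.01, -1.0, 0.01], [-1.0, -0.01, -0.06], [0.06, -0.01, -1.0]]
scene 434.3222759036604 [0.068 0.497 0.529] [[-0.79, -0.62, 0.01], [-0.32, 0.4, -0.86], [0.52, -0.68, -0.52]]
wrist 412.11334818344034 [ 0.356 -0.577  0.372] [[0.42, -0.91, -0.0], [-0.86, -0.4, 0.31], [-0.28, -0.13, -0.95]]
{'clock': 0.15, 'joints': array([ 1.0248885 ,  0.47761595,  0.02238861,  1.55617291, -0.01155939,
        1.10933012, -0.08312509]), 'qvel': array([-1.24444878e-05, -2.85785399e-03, -1.06699866e-03, -4.00583386e-03,
       -3.05956867e-05, -7.48980364e-04,  9.66639601e-04]), 'tau': array([ 2.80851185e-03, -5.96923041e+01,  1.61013633e+00, -2.81491756e+01,
        1.26186968e-02,  6.47634864e-03,  1.69305559e-05]), 'tcp_pos': array([ 0.28608237, -0.61115518,  0.40396758]), 'orientation': array([-3.06532813e+00, -6.81826455e-01,  5.73975655e-04]), 'contact_force': array([-0.86091909, -0.20823145, -0.12877405]), 'moment': array([ 0.01413998, -0.04906372, -0.04432064]), 'gripper_force': 0.0, 'grip_width': 0.08548536049326955}
```

View pics/top0.png

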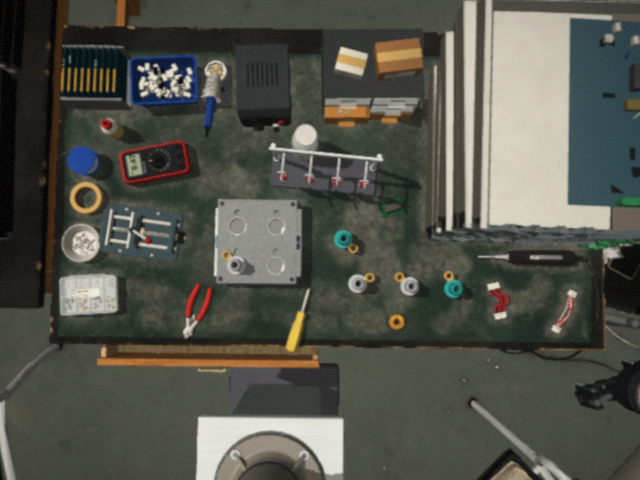

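View pics/scene0.png

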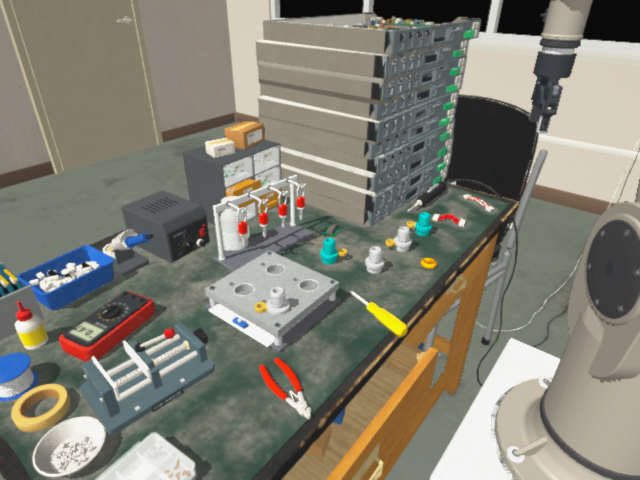

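The top view shows a steel bushing in the jig at (235,265), with its ear at (226,255). Two more steel bushings stand on the bench at (357,283) and (409,286). The turquoise ones at (343,238) and (453,288) are the look-alikes. The pins hang at about (283,176), (310,178), (336,182) and (363,184). I'll enlarge this to confirm.

Run:
```python
from h import *
im=cv2.imread('pics/top0.png'); c=im[135:335,205:471]; cv2.imwrite('pics/top0c.png',cv2.resize(c,None,fx=3,fy=3,interpolation=cv2.INTER_CUBIC))
C=cal('top')
for n,uv,z in[('b1',(235,265),.1),('b1 lo',(235,265),.07),('bA',(357,283),.054),('bB',(409,286),.054),('earA',(369,277),.024),('earB',(399,277),.024),('bore',(238,226),.046),('bore',(275,226),.046),('bore',(276,265),.046),('pinL',(283,176),.08),('pinR',(363,184),.08),('barL',(273,147),.143),('barR',(380,158),.143)]: print(n,ray(C,uv,z).round(3))
```

```text
b1 [0.479 0.073 0.1  ]
b1 lo [0.48  0.077 0.07 ]
bA [ 0.446 -0.182  0.054]
bB [ 0.441 -0.293  0.054]
earA [ 0.459 -0.21   0.024]
earB [ 0.46  -0.276  0.024]
bore [0.564 0.075 0.046]
bore [ 0.565 -0.004  0.046]
bore [ 0.482 -0.008  0.046]
pinL [ 0.669 -0.021  0.08 ]
pinR [ 0.654 -0.19   0.08 ]
barL [ 0.716 -0.003  0.143]
barR [ 0.698 -0.219  0.143]
```

View pics/top0c.png

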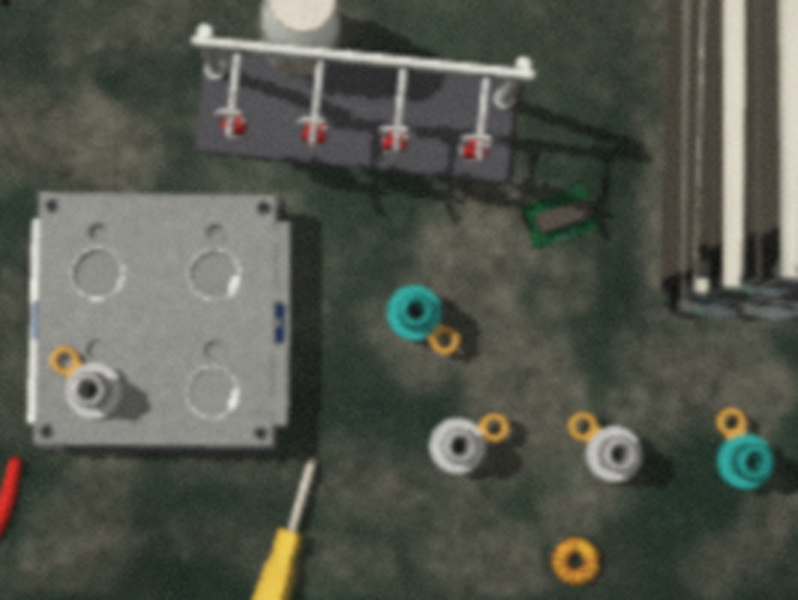

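Confirmed in the enlarged crop: the steel (grey) bushings are at crop (93,390) in the jig, (458,445), which I call A, and (613,453), which I call B. The two turquoise ones at (414,310) and (745,460) are look-alikes, so three bushings are present. Next I'll take a close wrist look, starting above A and B.

```bash
cat >> h.py <<'E'
from scipy.spatial.transform import Rotation as Ro
def plan(g,az,tool=0.155):
    """grasp point world g, azimuth (deg) of tool x -> [dx,dy,dz,roll]"""
    o=r.get_obs(); R=Ro.from_rotvec(o['orientation']).as_matrix()
    d=R.T@(np.array(g,float)+[0,0,tool]-o['tcp_pos'])
    a0=np.arctan2(R[1,0],R[0,0]); da=(np.radians(az)-a0+np.pi)%(2*np.pi)-np.pi
    print('plan',d.round(4),'roll',round(-da,3),'az0',round(np.degrees(a0),2)); return d,-da
def gp():
    o=r.get_obs(); R=Ro.from_rotvec(o['orientation']).as_matrix(); return o['tcp_pos']+R[:,2]*.155, np.degrees(np.arctan2(R[1,0],R[0,0])),o
E
python3 - <<'E'
from h import *
plan((.48,-.24,.25),0)
E
```

```text
plan [ 0.333  -0.254  -0.0007] roll 0.438 az0 25.08
```

Request:
carry_out:
  moves:
    - [0.333, -0.254, 0, 0.438, 0.085]
    - [0.333, -0.254, 0, 0.438, 0.085]
    - [0.333, -0.254, 0, 0.438, 0.085]
    - [0.333, -0.254, 0, 0.438, 0.085]
    - [0.333, -0.254, 0, 0.438, 0.085]
    - [0.333, -0.254, 0, 0.438, 0.085]
    - [0.333, -0.254, 0, 0.438, 0.085]
    - [0.333, -0.254, 0, 0.438, 0.085]

```text
clock: 0.95
tcp_pos: [0.4718, -0.2549, 0.4047]
orientation: [3.141, -0.001, 0.0]
contact_force: [1.3, -0.6, 0.9]
grip_width: 0.0846
gripper_force: 0.0
```

Request:
carry_out:
  moves:
    - [0.02, 0, 0, 0, 0.085]
    - [0.02, 0, 0, 0, 0.085]
    - [0.02, 0, 0, 0, 0.085]
    - [0.02, 0, 0, 0, 0.085]
    - [0.02, 0, 0, 0, 0.085]
    - [0.02, 0, 0, 0, 0.085]
    - [0.02, 0, 0, 0, 0.085]
    - [0.02, 0, 0, 0, 0.085]

```text
clock: 1.75
tcp_pos: [0.4912, -0.2571, 0.4048]
orientation: [3.142, -0.001, 0.0]
contact_force: [0.2, 0.1, 0.4]
grip_width: 0.085
gripper_force: 0.0
```

Run:
```python
from h import *
print(gp())
C,im=snap('wrist','w1.png')
print(proj(C,gp()[0]))
plan((.55,.03,.25),0)
```

```text
(array([ 0.49117408, -0.25707501,  0.24975208]), np.float64(-0.04415248796206135), {'clock': 1.75, 'joints': array([ 0.41551361,  0.28139578, -0.05558563,  1.84418758,  0.01818845,
        1.01642565, -1.21903118]), 'qvel': array([-0.00275898,  0.0022752 , -0.00306006, -0.00166157,  0.00037938,
        0.00120559, -0.00017587]), 'tau': array([ 9.39880405e-02, -4.59324431e+01,  3.60433487e-01, -2.67090243e+01,
        1.63952837e-02,  3.34028140e-03,  7.02758844e-04]), 'tcp_pos': array([ 0.49116593, -0.25706602,  0.40475208]), 'orientation': array([ 3.14153449e+00, -1.21044557e-03,  8.26983195e-05]), 'contact_force': array([0.16836655, 0.10167771, 0.3997471 ]), 'moment': array([ 0.03380147, -0.00069264,  0.01056404]), 'gripper_force': 0.0, 'grip_width': 0.08496115673848945})
[322.1936507  335.60055461]
plan [ 5.86e-02 -2.87e-01 -2.00e-04] roll -0.0 az0 -0.03
```

View pics/w1.png

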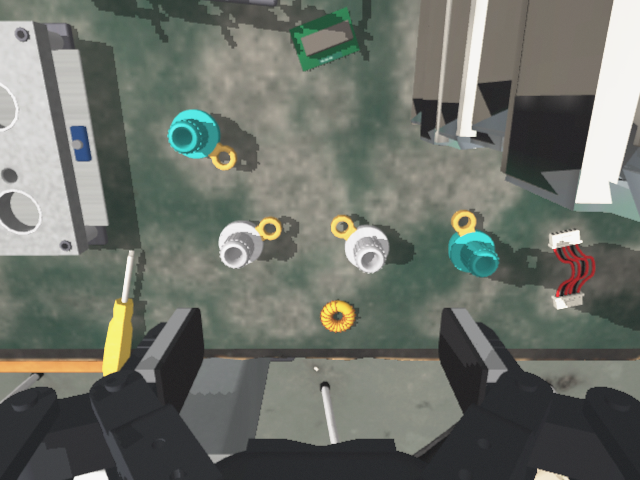

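The wrist view shows bushing A with its head top at (236,257) and ear at (269,229). Bushing B has its head at (370,260) and ear at (342,227). The turquoise parts are at (188,135) and (475,255). Next is the jig.

Request:
carry_out:
  moves:
    - [0.059, -0.287, 0, 0, 0.085]
    - [0.059, -0.287, 0, 0, 0.085]
    - [0.059, -0.287, 0, 0, 0.085]
    - [0.059, -0.287, 0, 0, 0.085]
    - [0.059, -0.287, 0, 0, 0.085]
    - [0.059, -0.287, 0, 0, 0.085]
    - [0.059, -0.287, 0, 0, 0.085]
    - [0.059, -0.287, 0, 0, 0.085]

```text
clock: 2.6
tcp_pos: [0.5505, 0.0313, 0.4046]
orientation: [3.142, 0.004, -0.0]
contact_force: [0.2, -0.4, 0.0]
grip_width: 0.0847
gripper_force: 0.0
```

Run:
```python
from h import *
print(gp()[:2])
C,im=snap('wrist','w2.png')
np.savez('w2.npz',K=C[0],R=C[1],t=C[2])
```

```text
(array([0.55044021, 0.03130543, 0.24958685]), np.float64(0.14980431745837533))
```

View pics/w2.png

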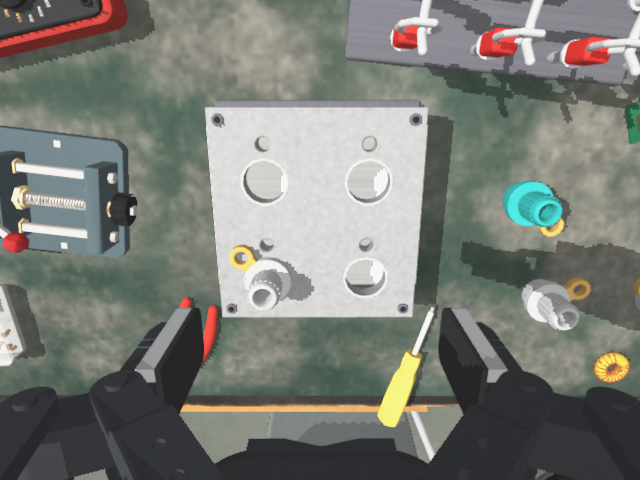

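The plate shows free bores at (265,183), (368,182) and (365,277). The lock holes are at (262,144), (369,144), (267,244) and (366,243). The jig bushing has its head at (264,292) and ear at (241,257). I'll fit the jig frame from these.

```bash
cat >> h.py <<'E'
def blob(im,uv,half,f):
    """centroid of the mask component (filled) near uv"""
    u,v=int(uv[0])-half,int(uv[1])-half; w=im[v:v+2*half,u:u+2*half]
    m=f(w).astype(np.uint8)*255
    cs=cv2.findContours(m,cv2.RETR_EXTERNAL,cv2.CHAIN_APPROX_NONE)[0]
    c=max(cs,key=cv2.contourArea); e=cv2.fitEllipse(cv2.convexHull(c)) if len(cv2.convexHull(c))>=5 else ((0,0),(0,0),0)
    return np.array(e[0])+[u,v],np.array(e[1]),cv2.contourArea(c)
def orange(w):
    h=cv2.cvtColor(w,cv2.COLOR_BGR2HSV); return (h[...,0]>12)&(h[...,0]<32)&(h[...,1]>120)&(h[...,2]>70)
E
python3 - <<'E'
from h import *
d=np.load('w2.npz'); C=(d['K'],d['R'],d['t']); im=cv2.imread('pics/w2.png')
g=lambda t:(lambda w:cv2.cvtColor(w,cv2.COLOR_BGR2GRAY)<t)
P=[]
for n,uv in[('l_fl',(262,144)),('l_fr',(369,144)),('l_nl',(267,244)),('l_nr',(366,243))]:
    for t in(150,170): b=blob(im,uv,13,g(t)); print(n,t,b[0].round(1),b[1].round(1),ray(C,b[0],.046).round(4))
    P.append(ray(C,b[0],.046))
for uv in[(265,183),(368,182),(365,277)]:
    for t in(150,170): b=blob(im,uv,30,g(t)); print('bore',b[0].round(1),b[1].round(1),ray(C,b[0],.046).round(4))
P=np.array(P); print(P.mean(0),np.degrees(np.arctan2(-(P[1]-P[0])[0],(P[0]-P[1])[1])) if 0 else (P[0]-P[1],P[2]-P[3],P[0]-P[2],P[1]-P[3]))
b=blob(im,(241,257),20,orange); print('ear',b[0],b[1],ray(C,b[0],.054))
print('head',ray(C,(263.5,294),.084))
d=cal
im1=cv2.imread('pics/w1.png')
E
```

```text
l_fl 150 [261.8 144. ] [13.7 14.8] [0.5938 0.0782 0.046 ]
l_fl 170 [261.8 143.9] [14.6 15.4] [0.5938 0.0782 0.046 ]
l_fr 150 [356 131] [0 0] [0.6038 0.005  0.046 ]
l_fr 170 [369.5 144. ] [13.1 15. ] [ 0.5939 -0.0059  0.046 ]
l_nl 150 [265.8 244.8] [11.3 12.5] [0.5101 0.0784 0.046 ]
l_nl 170 [266.1 245. ] [12.4 13.9] [0.51   0.0782 0.046 ]
l_nr 150 [364.4 242.4] [11.2 17. ] [ 0.5125 -0.0047  0.046 ]
l_nr 170 [365.3 245.3] [11.3 13.8] [ 0.5099 -0.0056  0.046 ]
bore [262.6 182.2] [37.7 41.1] [0.5636 0.0789 0.046 ]
bore [263.6 181.8] [40.3 41.9] [0.5639 0.078  0.046 ]
bore [362.3 195. ] [12.3 26. ] [ 0.5532 -0.0016  0.046 ]
bore [368.6 181.7] [39.3 42.9] [ 0.5642 -0.0063  0.046 ]
bore [360.2 284.6] [18.4 29.8] [ 0.4735 -0.0024  0.046 ]
bore [364.9 278.8] [31.7 38.1] [ 0.479  -0.0063  0.046 ]
[0.55189929 0.03623404 0.046     ] (array([-0.0001177 ,  0.08407954,  0.        ]), array([7.13047769e-05, 8.37434956e-02, 0.00000000e+00]), array([8.38356668e-02, 6.21205271e-05, 0.00000000e+00]), array([ 0.08402468, -0.00027393,  0.        ]))
ear [243.13285255 257.39018822] [23.20042419 27.26178932] [0.50183617 0.09653323 0.054     ]
head [0.4832634  0.07636093 0.084     ]
```

Run:
```python
from h import *
plan((.48,.078,.135),40); plan((.48,.078,.075),40)
```

```text
plan [-0.0704 -0.0484  0.1146] roll -0.698 az0 -0.01
plan [-0.0703 -0.0484  0.1746] roll -0.698 az0 -0.01
```

Request:
carry_out:
  moves:
    - [-0.07, -0.048, 0.11, -0.698, 0.05]
    - [-0.07, -0.048, 0.11, -0.698, 0.05]
    - [-0.07, -0.048, 0.11, -0.698, 0.05]
    - [-0.07, -0.048, 0.11, -0.698, 0.05]
    - [-0.07, -0.048, 0.11, -0.698, 0.05]
    - [-0.07, -0.048, 0.11, -0.698, 0.05]
    - [-0.07, -0.048, 0.11, -0.698, 0.05]
    - [-0.07, -0.048, 0.11, -0.698, 0.05]
  force: 25

```text
clock: 3.45
tcp_pos: [0.4807, 0.0773, 0.2949]
orientation: [2.954, 1.068, 0.001]
contact_force: [-0.5, 0.1, 0.1]
grip_width: 0.0502
gripper_force: 0.0
```

Run:
```python
from h import *
print(gp()[:2])
C,im=snap('wrist','w3.png')
b=blob(im,proj(C,(.502,.0965,.054)),30,orange); print('ear',b[0],b[1],ray(C,b[0],.054).round(4))
print('pred',proj(C,(.48,.078,.084)),proj(C,(.5099,.0782,.046)))
```

```text
(array([0.48079229, 0.07729215, 0.13993769]), np.float64(39.771006598284146))
ear [316.53538513 198.50920296] [37.61396408 45.94202042] [0.5005 0.0982 0.054 ]
pred [321.16932875 272.37254285] [355.99553517 205.07007061]
```

View pics/w3.png

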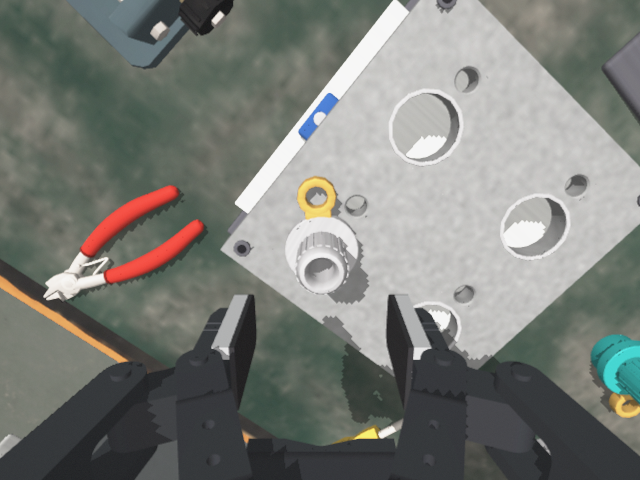

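The bushing head top is at (322,272), against a prediction of (321,272). Its ear hole is at (317,197) and its lock hole at (356,205), exactly as predicted, so the camera bias is small. I'll descend, grip and spin.

Request:
carry_out:
  moves:
    - [0, 0, 0.03, -0.07, 0.05]
    - [0, 0, 0.05, -0.07, 0.05]
    - [0, 0, 0.064, -0.07, 0.05]
    - [0, 0, 0.064, -0.07, 0.05]
    - [0, 0, 0.064, -0.07, 0.05]
    - [0, 0, 0.064, -0.07, 0.022]
    - [0, 0, 0.064, -0.07, 0.022]
    - [0, 0, 0.064, -0.07, 0.022]
  force: 25

```text
clock: 4.3
tcp_pos: [0.4809, 0.0783, 0.2317]
orientation: [2.913, 1.176, 0.003]
contact_force: [-0.8, -0.3, 7.4]
grip_width: 0.0251
gripper_force: 24.9
```

Run:
```python
from h import *
g=gp();print(g[:2],g[2]['grip_width'],g[2]['gripper_force'],g[2]['contact_force'])
C,im=snap('wrist','w4.png')
b=blob(im,proj(C,(.5005,.098,.054)),40,orange); p=ray(C,b[0],.054); print('ear',b[0],b[1],p.round(4),np.degrees(np.arctan2(*(p-[.48,.078,0])[1::-1])))
plan((.48,.078,.075),0)
```

```text
(array([0.48116388, 0.0783176 , 0.07670413]), np.float64(43.975008081201544)) 0.02507009381407419 24.94582235813141 [-0.7544959  -0.3020591   7.36437437]
ear [319.73709106 239.22812653] [53.03225708 63.74081802] [0.5002 0.0989 0.054 ] 46.052198057553824
plan [-0.0009 -0.0004  0.0017] roll 0.768 az0 43.98
```

Request:
carry_out:
  moves:
    - [-0.001, 0, -0.002, 0.15, 0.022]
    - [-0.001, 0, -0.002, 0.3, 0.022]
    - [-0.001, 0, -0.002, 0.45, 0.022]
    - [-0.001, 0, -0.002, 0.6, 0.022]
    - [-0.001, 0, -0.002, 0.75, 0.022]
    - [-0.001, 0, -0.002, 0.79, 0.022]
    - [-0.001, 0, -0.002, 0.79, 0.022]
    - [-0.001, 0, -0.002, 0.79, 0.022]

```text
clock: 5.15
tcp_pos: [0.4802, 0.0773, 0.233]
orientation: [-3.141, 0.033, -0.002]
contact_force: [1.7, -1.6, -0.7]
grip_width: 0.0251
gripper_force: 24.8
```

Run:
```python
from h import *
g=gp();print(g[:2],g[2]['grip_width'],g[2]['gripper_force'],g[2]['contact_force'])
C,im=snap('wrist','w5.png')
uv=proj(C,(.51,.078,.054)); print(uv)
b=blob(im,uv,40,orange); p=ray(C,b[0],.054); print('ear',b[0],b[1],p.round(4),np.degrees(np.arctan2(*(p-[.48,.078,0])[1::-1])))
cv2.imwrite('pics/w5c.png',cv2.resize(im[150:350,220:420],None,fx=2.5,fy=2.5))
```

```text
(array([0.48044506, 0.07735291, 0.07804552]), np.float64(-1.2087843447165108)) 0.025149249145954258 24.76221352815628 [ 1.71845631 -1.61194963 -0.73265261]
[318.90927027 232.32822137]
ear [320.19530869 239.05825806] [52.34171677 64.16229248] [0.5073 0.0776 0.054 ] -0.8926681751193193
```

View pics/w5c.png

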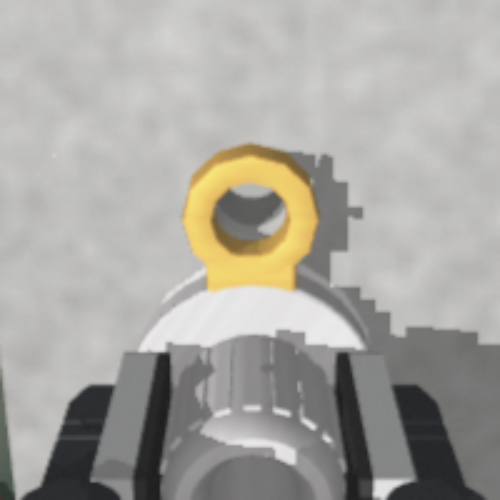

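The ear hole at crop (250,218) has swung to about 0° over the lock. I'll open, rise and head to bushing A.

Request:
carry_out:
  moves:
    - [0, 0, 0, 0, 0.05]
    - [0, 0, 0, 0, 0.05]
    - [0, 0, 0, 0, 0.05]
    - [0, 0, -0.05, 0, 0.05]
    - [0, 0, -0.1, 0, 0.05]
    - [0, 0, -0.12, 0, 0.05]
    - [0, 0, -0.12, 0, 0.05]
    - [0, 0, -0.12, 0, 0.05]

```text
clock: 6.0
tcp_pos: [0.4794, 0.0775, 0.3526]
orientation: [3.141, -0.035, 0.0]
contact_force: [0.9, -0.1, -0.4]
grip_width: 0.0499
gripper_force: 0.0
```

Run:
```python
from h import *
C,im=snap('wrist','w6.png')
uv=proj(C,(.51,.078,.054)); print(uv)
b=blob(im,uv,30,orange); p=ray(C,b[0],.054); print('ear',b[0],b[1],p.round(4))
d=np.load('w2.npz'); R=d['R'];o=-R.T@d['t']+np.array([.4912,-.2571,.2498])-[.5504,.0313,.2496]; C1=(d['K'],R,-R@o)
im1=cv2.imread('pics/w1.png')
for n,h,e in[('A',(236,259),(269,229)),('B',(370,261),(342,227))]:
    ph=ray(C1,h,.054); b=blob(im1,e,16,orange); pe=ray(C1,b[0],.024); a=np.degrees(np.arctan2(*(pe-ph)[1::-1])); print(n,ph.round(4),pe.round(4),np.linalg.norm((pe-ph)[:2]),a)
    if n=='A': plan((ph[0],ph[1],.12),a)
```

```text
[319.95803492 173.89563945]
ear [320.83386612 177.40855026] [29.26517868 35.45190811] [0.5077 0.0775 0.054 ]
A [ 0.4411 -0.1858  0.054 ] [ 0.4581 -0.21    0.024 ] 0.029529633259618028 -54.89421095137462
plan [-0.0321  0.2639  0.0769] roll 0.936 az0 -1.26
B [ 0.4396 -0.2975  0.054 ] [ 0.46   -0.2759  0.024 ] 0.02973028389728756 46.5703919269047
```

Request:
carry_out:
  moves:
    - [-0.032, 0.264, 0.03, 0.936, 0.05]
    - [-0.032, 0.264, 0.03, 0.936, 0.05]
    - [-0.032, 0.264, 0.03, 0.936, 0.05]
    - [-0.032, 0.264, 0.03, 0.936, 0.05]
    - [-0.032, 0.264, 0.06, 0.936, 0.05]
    - [-0.032, 0.264, 0.075, 0.936, 0.05]
    - [-0.032, 0.264, 0.075, 0.936, 0.05]
    - [-0.032, 0.264, 0.075, 0.936, 0.05]

```text
clock: 6.85
tcp_pos: [0.4406, -0.1861, 0.2754]
orientation: [2.785, -1.45, -0.008]
contact_force: [0.4, -0.8, 0.1]
grip_width: 0.0499
gripper_force: 0.0
```

Run:
```python
from h import *
g=gp();print(g[:2],g[2]['clock'])
C,im=snap('wrist','w7.png')
uv=proj(C,(.458,-.21,.024)); b=blob(im,uv,40,orange); pe=ray(C,b[0],.024); print('ear',b[0],b[1],pe.round(4))
print('pred head',proj(C,(.4411,-.1858,.054)), 'tool axis',proj(C,(g[0][0],g[0][1],.054)))
```

```text
(array([ 0.43982317, -0.18602328,  0.12041935]), np.float64(-55.01059692872847)) 6.85
ear [318.61050797 188.65106964] [36.29827881 40.97496033] [ 0.4575 -0.2109  0.024 ]
pred head [316.78796141 260.91349405] tool axis [319.155712   261.93538493]
```

View pics/w7.png

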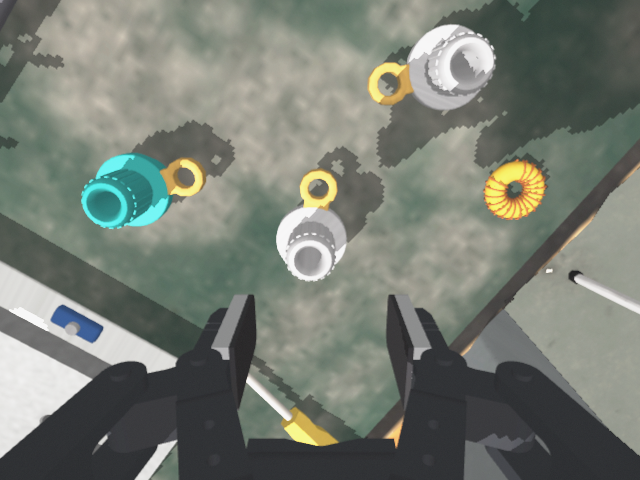

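Bushing A (steel) has its head top at (309,261) and ear hole at (318,189). The turquoise part stands apart at (105,200). I'll correct for the offset and grasp.

Run:
```python
from h import *
C=cal('wrist'); ph=ray(C,(309,261),.054); pe=ray(C,(318.3,189),.024); a=np.degrees(np.arctan2(*(pe-ph)[1::-1])); print(ph,pe,np.linalg.norm((pe-ph)[:2]),a)
plan((ph[0],ph[1],.045),a)
```

```text
[ 0.44515747 -0.18262427  0.054     ] [ 0.45869557 -0.20979264  0.024     ] 0.03035458527032537 -63.51275338403966
plan [ 0.0001 -0.005   0.0762] roll 0.151 az0 -54.85
```

Request:
carry_out:
  moves:
    - [0, -0.0055, 0.0, 0.15, 0.05]
    - [0, -0.0055, 0.03, 0.15, 0.05]
    - [0, -0.0055, 0.06, 0.15, 0.05]
    - [0, -0.0055, 0.073, 0.15, 0.05]
    - [0, -0.0055, 0.073, 0.15, 0.05]
    - [0, -0.0055, 0.073, 0.15, 0.02]
    - [0, -0.0055, 0.073, 0.15, 0.02]
    - [0, -0.0055, 0.073, 0.15, 0.02]
  force: 40

```text
clock: 7.7
tcp_pos: [0.4469, -0.1827, 0.2059]
orientation: [-2.671, 1.653, -0.003]
contact_force: [-1.2, 0.5, 3.2]
grip_width: 0.0246
gripper_force: 39.3
```

Request:
carry_out:
  moves:
    - [0, 0, 0, 0, 0.02]
    - [0, 0, -0.03, 0, 0.02]
    - [0, 0, -0.06, 0, 0.02]
    - [0, 0, -0.09, 0, 0.02]
    - [0, 0, -0.09, 0, 0.02]
    - [0, 0, -0.09, 0, 0.02]
    - [0, 0, -0.09, 0, 0.02]
    - [0, 0, -0.09, 0, 0.02]

```text
clock: 8.5
tcp_pos: [0.4459, -0.1824, 0.2936]
orientation: [2.671, -1.653, -0.004]
contact_force: [-0.0, 0.2, -0.9]
grip_width: 0.0247
gripper_force: 39.7
```

Run:
```python
from h import *
g=gp();print(g[:2],g[2]['clock'],g[2]['grip_width'],g[2]['gripper_force'])
C,im=snap('wrist','w8.png')
z=g[0][2]-.048+.024
uv=proj(C,(g[0][0]+.03*np.cos(np.radians(g[1])),g[0][1]+.03*np.sin(np.radians(g[1])),z)); print(uv)
b=blob(im,uv,40,orange); pe=ray(C,b[0],z); print('ear',b[0],b[1],pe.round(4)); d=pe-g[0]; print(np.linalg.norm(d[:2]),np.degrees(np.arctan2(d[1],d[0])))
plan((.4799,-.0058,.14),0);plan((.4799,-.0058,.079),0)
```

```text
(array([ 0.44550426, -0.1822904 ,  0.13857699]), np.float64(-63.4940329538665)) 8.5 0.02465803641681552 39.73438560962677
[318.52312575 231.57079705]
ear [322.52436066 230.51029968] [51.22782135 62.73537445] [ 0.4577 -0.2102  0.1146]
0.03045576806770661 -66.3287370148052
plan [-0.1429 -0.1092 -0.0013] roll -1.108 az0 -63.49
plan [-0.1428 -0.1093  0.0597] roll -1.108 az0 -63.49
```

Request:
carry_out:
  moves:
    - [-0.143, -0.109, -0.01, -1.14, 0.02]
    - [-0.143, -0.109, -0.01, -1.14, 0.02]
    - [-0.143, -0.109, -0.01, -1.14, 0.02]
    - [-0.143, -0.109, -0.01, -1.14, 0.02]
    - [-0.143, -0.109, -0.01, -1.14, 0.02]
    - [-0.143, -0.109, -0.01, -1.14, 0.02]
    - [-0.143, -0.109, -0.01, -1.14, 0.02]
    - [-0.143, -0.109, -0.01, -1.14, 0.02]

```text
clock: 9.35
tcp_pos: [0.4799, -0.0059, 0.3038]
orientation: [-3.141, -0.059, 0.003]
contact_force: [-0.2, -0.3, -1.0]
grip_width: 0.0246
gripper_force: 39.7
```

Request:
carry_out:
  moves:
    - [0, 0, 0, 0, 0.02]
    - [0, 0, 0, 0, 0.02]
    - [0, 0, 0, 0, 0.02]
    - [0, 0, 0.01, 0, 0.02]
    - [0, 0, 0.01, 0, 0.02]
    - [0, 0, 0.01, 0, 0.02]
    - [0, 0, 0.01, 0, 0.02]
    - [0, 0, 0.01, 0, 0.02]

```text
clock: 10.15
tcp_pos: [0.4802, -0.0059, 0.2948]
orientation: [-3.141, -0.05, -0.001]
contact_force: [-0.0, 1.2, -1.2]
grip_width: 0.0244
gripper_force: 39.7
```

Run:
```python
from h import *
g=gp();print(g[:2],g[2]['clock'],g[2]['grip_width'],g[2]['gripper_force'])
C,im=snap('wrist','w9.png')
z=g[0][2]-.048+.024
uv=proj(C,(g[0][0]+.03,g[0][1],z))
b=blob(im,uv,40,orange); pe=ray(C,b[0],z); print('ear',b[0],b[1],pe.round(4)); d=pe-g[0]; print(np.linalg.norm(d[:2]),np.degrees(np.arctan2(d[1],d[0])))
gg=lambda w:cv2.cvtColor(w,cv2.COLOR_BGR2GRAY)<150
b=blob(im,proj(C,(.5939,-.0058,.046)),20,gg); print('lock fr',b[1],ray(C,b[0],.046).round(4))
b=blob(im,proj(C,(.5639,-.0058,.046)),38,gg); print('bore fr',b[1],ray(C,b[0],.046).round(4))
plan((.4799,-.0058,.12),0);plan((.4799,-.0058,.078),0)
```

```text
(array([ 0.48025308, -0.00592513,  0.13982466]), np.float64(1.8157836578746416)) 10.15 0.02439361290234505 39.722644686698914
ear [322.65878677 230.26573944] [50.91386032 62.32136154] [ 0.5106 -0.0051  0.1158]
0.030359862407674097 1.6408851270835005Traceback (most recent call last):
  File "<stdin>", line 8, in <module>
  File "h.py", line 27, in blob
    m=f(w).astype(np.uint8)*255
      ~^^^
  File "<stdin>", line 7, in <lambda>
cv2.error: OpenCV(4.12.0) /io/opencv/modules/imgproc/src/color.cpp:199: error: (-215:Assertion failed) !_src.empty() in function 'cvtColor'
```

Request:
carry_out:
  moves:
    - [0, 0, 0.03, 0.015, 0.02]
    - [0, 0, 0.04, 0.015, 0.02]
    - [0, 0, 0.045, 0.015, 0.02]
    - [0, 0, 0.05, 0.015, 0.02]
    - [0, 0, 0.055, 0.015, 0.02]
    - [0, 0, 0.06, 0.015, 0.02]
    - [0, 0, 0.062, 0.015, 0.02]
    - [0, 0, 0.062, 0.015, 0.02]

```text
clock: 11.0
tcp_pos: [0.4806, -0.0062, 0.2346]
orientation: [3.141, 0.025, 0.002]
contact_force: [-6.1, -1.5, 21.0]
grip_width: 0.025
gripper_force: 42.9
```

Run:
```python
from h import *
g=gp();print(g[:2],g[2]['contact_force'],g[2]['moment'],g[2]['grip_width'])
```

```text
(array([ 0.48082999, -0.0063036 ,  0.07962725]), np.float64(0.9059197160904336)) [-6.11330832 -1.47012107 20.96000196] [-0.26361205  1.27753832 -0.08565268] 0.02499755091350464
```

Request:
carry_out:
  moves:
    - [0, 0, -0.002, 0, 0.02]
    - [0, 0, -0.002, 0, 0.05]
    - [0, 0, -0.002, 0, 0.05]
    - [0, 0, -0.002, 0, 0.05]
    - [0, 0, -0.05, 0, 0.05]
    - [0, 0, -0.1, 0, 0.05]
    - [0, 0, -0.12, 0, 0.05]
    - [0, 0, -0.12, 0, 0.05]

```text
clock: 11.8
tcp_pos: [0.4813, -0.0058, 0.3559]
orientation: [-3.141, -0.026, -0.01]
contact_force: [-0.6, -0.2, -0.9]
grip_width: 0.0502
gripper_force: 0.0
```

Run:
```python
from h import *
print(gp()[:2])
C,im=snap('wrist','w10.png')
for y in(-.0058,.0782):
    uv=proj(C,(.51,y,.054)); b=blob(im,uv,30,orange); p=ray(C,b[0],.054); print('ear',b[0],b[1],p.round(4))
cv2.imwrite('pics/w10c.png',cv2.resize(im[60:310,100:440],None,fx=2,fy=2,interpolation=cv2.INTER_CUBIC))
d=np.degrees
plan((.4396,-.2975,.12),46.6)
```

```text
(array([ 0.4822836 , -0.00576324,  0.20088188]), np.float64(0.9532010355415967))
ear [321.9070797  179.08449936] [27.85248184 35.01984787] [ 0.5098 -0.0053  0.054 ]
ear [199.9552002 179.5074234] [28.59828186 33.78572464] [0.5082 0.0756 0.054 ]
plan [-0.046   0.2909  0.0787] roll -0.797 az0 0.96
```

View pics/w10c.png

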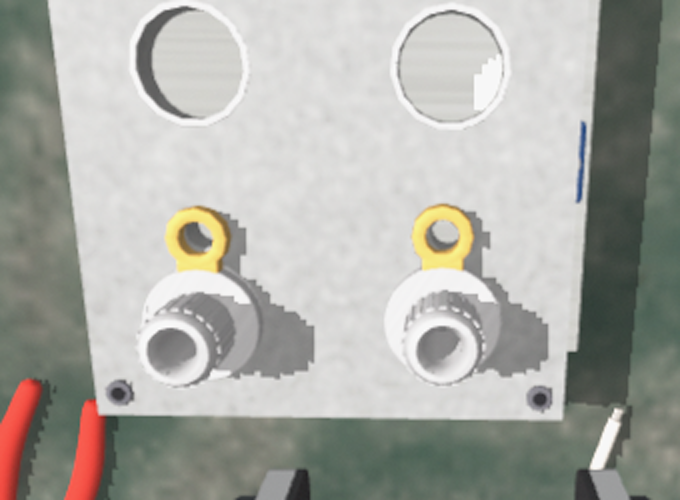

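Both bushings are seated flush, with their ears at crop (197,237) and (443,237) pointing along +x. Next is bushing B.

Request:
carry_out:
  moves:
    - [-0.046, 0.291, 0.0, -0.797, 0.05]
    - [-0.046, 0.291, 0.0, -0.797, 0.05]
    - [-0.046, 0.291, 0.0, -0.797, 0.05]
    - [-0.046, 0.291, 0.0, -0.797, 0.05]
    - [-0.046, 0.291, 0.05, -0.797, 0.05]
    - [-0.046, 0.291, 0.079, -0.797, 0.05]
    - [-0.046, 0.291, 0.079, -0.797, 0.05]
    - [-0.046, 0.291, 0.079, -0.797, 0.05]

```text
clock: 12.65
tcp_pos: [0.4349, -0.302, 0.2682]
orientation: [-2.885, -1.23, 0.012]
contact_force: [-0.7, -0.6, -0.2]
grip_width: 0.0501
gripper_force: 0.0
```

Request:
carry_out:
  moves:
    - [0, 0, 0, 0, 0.05]
    - [0, 0, 0, 0, 0.05]
    - [0, 0, 0, 0, 0.05]
    - [0, 0, 0, 0, 0.05]
    - [0, 0, 0, 0, 0.05]
    - [0, 0, 0, 0, 0.05]
    - [0, 0, 0, 0, 0.05]
    - [0, 0, 0, 0, 0.05]

```text
clock: 13.45
tcp_pos: [0.439, -0.2977, 0.2738]
orientation: [2.885, 1.243, 0.0]
contact_force: [-0.8, -0.1, -0.7]
grip_width: 0.0496
gripper_force: 0.0
```

Run:
```python
from h import *
g=gp();print(g[:2])
C,im=snap('wrist','w11.png')
uv=proj(C,(.46,-.2759,.024)); b=blob(im,uv,45,orange); print('ear',uv,b[0],b[1],ray(C,b[0],.024).round(4)); print(proj(C,(.4396,-.2975,.054)))
```

```text
(array([ 0.43902312, -0.29768448,  0.1188044 ]), np.float64(46.62979630676857))
ear [323.71461998 191.87004827] [321.56513596 190.7309494 ] [21.98031235 23.04798889] [ 0.4596 -0.2746  0.024 ]
[324.02992847 264.14369816]
```

View pics/w11.png

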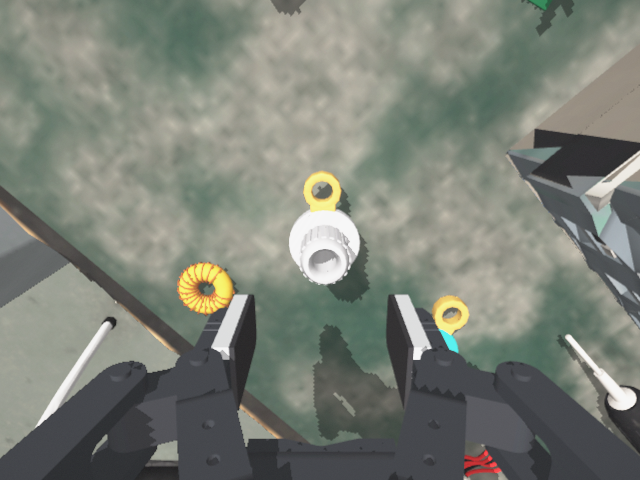

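B's head top is at (324,262), with its ear hole at (322,190). The turquoise part's ear, at (451,315), is close to the right finger, so I'll check the clearance.

Run:
```python
from h import *
C=cal('wrist'); g=gp(); ph=ray(C,(324,262.5),.054); pe=ray(C,(321.8,190),.024); a=np.degrees(np.arctan2(*(pe-ph)[1::-1])); print(ph,pe,np.linalg.norm((pe-ph)[:2]),a, proj(C,(g[0][0],g[0][1],.054)))
t=ray(C,(451,315),.024)-ph; az=np.radians(a); print('turq ear in tool x,y:',t[0]*np.cos(az)+t[1]*np.sin(az),t[0]*np.sin(az)-t[1]*np.cos(az))
plan((ph[0],ph[1],.049),a)
```

```text
[ 0.44016407 -0.29686415  0.054     ] [ 0.45992425 -0.27445854  0.024     ] 0.029874336968808195 48.58996764431877 [323.41132445 265.16633852]
turq ear in tool x,y: -0.048582279645115745 0.07434536369706583
plan [0.0014 0.0003 0.0698] roll -0.034 az0 46.62
```

Request:
carry_out:
  moves:
    - [0.001, 0.0005, 0.0, -0.02, 0.042]
    - [0.001, 0.0005, 0.03, -0.02, 0.042]
    - [0.001, 0.0005, 0.055, -0.02, 0.042]
    - [0.001, 0.0005, 0.069, -0.02, 0.042]
    - [0.001, 0.0005, 0.069, -0.02, 0.042]
    - [0.001, 0.0005, 0.069, -0.02, 0.02]
    - [0.001, 0.0005, 0.069, -0.02, 0.02]
    - [0.001, 0.0005, 0.069, -0.02, 0.02]
  force: 40

```text
clock: 14.3
tcp_pos: [0.4403, -0.2975, 0.2056]
orientation: [2.871, 1.271, 0.001]
contact_force: [0.1, 0.4, -1.6]
grip_width: 0.0245
gripper_force: 39.3
```

Request:
carry_out:
  moves:
    - [0, 0, 0, 0, 0.02]
    - [0, 0, -0.03, 0, 0.02]
    - [0, 0, -0.06, 0, 0.02]
    - [0, 0, -0.09, 0, 0.02]
    - [0, 0, -0.11, 0, 0.02]
    - [0, 0, -0.11, 0, 0.02]
    - [0, 0, -0.11, 0, 0.02]
    - [0, 0, -0.11, 0, 0.02]

```text
clock: 15.1
tcp_pos: [0.4395, -0.297, 0.3134]
orientation: [-2.871, -1.272, 0.002]
contact_force: [0.2, 0.3, -2.1]
grip_width: 0.0243
gripper_force: 39.8
```

Run:
```python
from h import *
g=gp();print(g[:2],g[2]['clock'],g[2]['grip_width'],g[2]['gripper_force'])
C,im=snap('wrist','w12.png')
z=g[0][2]-.05+.024
uv=proj(C,(g[0][0]+.03*np.cos(np.radians(g[1])),g[0][1]+.03*np.sin(np.radians(g[1])),z)); print(uv)
b=blob(im,uv,40,orange); print('ear',b[0],b[1])
plan((.5639,-.0058,.16),0)
```

```text
(array([ 0.43917606, -0.29680827,  0.15844501]), np.float64(47.779465371329046)) 15.1 0.024339812768095197 39.78337347507477
[324.2900607  231.48373084]
ear [319.20963669 231.32393646] [31.02014732 33.14465332]
plan [ 0.2992 -0.1036 -0.0016] roll 0.834 az0 47.78
```

Run:
```python
from h import *
plan((.5639,.0782,.16),-1.5)
```

```text
plan [ 0.3614 -0.16   -0.0015] roll 0.86 az0 47.78
```

Request:
carry_out:
  moves:
    - [0.361, -0.16, -0.01, 0.86, 0.02]
    - [0.361, -0.16, -0.01, 0.86, 0.02]
    - [0.361, -0.16, -0.01, 0.86, 0.02]
    - [0.361, -0.16, -0.01, 0.86, 0.02]
    - [0.361, -0.16, -0.01, 0.86, 0.02]
    - [0.361, -0.16, -0.01, 0.86, 0.02]
    - [0.361, -0.16, -0.01, 0.86, 0.02]
    - [0.361, -0.16, -0.01, 0.86, 0.02]

```text
clock: 15.95
tcp_pos: [0.5579, 0.0602, 0.323]
orientation: [3.141, -0.043, -0.003]
contact_force: [0.5, 0.2, -2.2]
grip_width: 0.0244
gripper_force: 39.8
```

Request:
carry_out:
  moves:
    - [0, 0, 0, 0, 0.02]
    - [0, 0, 0, 0, 0.02]
    - [0, 0, 0.02, 0, 0.02]
    - [0, 0, 0.03, 0, 0.02]
    - [0, 0, 0.03, 0, 0.02]
    - [0, 0, 0.03, 0, 0.02]
    - [0, 0, 0.03, 0, 0.02]
    - [0, 0, 0.03, 0, 0.02]

```text
clock: 16.75
tcp_pos: [0.5582, 0.0581, 0.2949]
orientation: [-3.141, 0.042, -0.002]
contact_force: [0.6, -0.7, -1.6]
grip_width: 0.0246
gripper_force: 39.9
```

Run:
```python
from h import *
print(gp()[:2]); plan((.5639,.0782,.08),-1.5)
```

```text
(array([0.55836132, 0.0581236 , 0.1398708 ]), np.float64(-1.5244076769922976))
plan [ 0.0051 -0.0202  0.0599] roll -0.0 az0 -1.52
```

Request:
carry_out:
  moves:
    - [0.005, -0.02, 0.0, 0, 0.02]
    - [0.005, -0.02, 0.0, 0, 0.02]
    - [0.005, -0.02, 0.02, 0, 0.02]
    - [0.005, -0.02, 0.035, 0, 0.02]
    - [0.005, -0.02, 0.045, 0, 0.02]
    - [0.005, -0.02, 0.053, 0, 0.02]
    - [0.005, -0.02, 0.06, 0, 0.02]
    - [0.005, -0.02, 0.06, 0, 0.02]

```text
clock: 17.55
tcp_pos: [0.564, 0.0778, 0.2346]
orientation: [3.141, -0.042, 0.002]
contact_force: [1.0, -1.0, -1.5]
grip_width: 0.025
gripper_force: 40.9
```

Run:
```python
from h import *
g=gp();print(g[:2],g[2]['contact_force'],g[2]['moment'],g[2]['grip_width'])
```

```text
(array([0.56415174, 0.07775557, 0.07960277]), np.float64(-1.523974035179855)) [ 0.97122294 -0.97086676 -1.53160551] [-0.23622391 -0.18191373  0.04278307] 0.02497943496110942
```

Request:
carry_out:
  moves:
    - [0, 0, 0, 0, 0.02]
    - [0, 0, 0, 0, 0.05]
    - [0, 0, 0, 0, 0.05]
    - [0, 0, 0, 0, 0.05]
    - [0, 0, -0.05, 0, 0.05]
    - [0, 0, -0.1, 0, 0.05]
    - [-0.005, 0.02, -0.145, 0.026, 0.05]
    - [-0.01, 0.04, -0.145, 0.026, 0.05]

```text
clock: 18.35
tcp_pos: [0.5543, 0.0389, 0.386]
orientation: [-3.138, 0.081, -0.019]
contact_force: [0.6, -0.3, 0.3]
grip_width: 0.05
gripper_force: 0.0
```

Request:
carry_out:
  moves:
    - [0, 0, 0, 0, 0.05]
    - [0, 0, 0, 0, 0.05]
    - [0, 0, 0, 0, 0.05]
    - [0, 0, 0, 0, 0.05]
    - [0, 0, 0, 0, 0.05]
    - [0, 0, 0, 0, 0.05]
    - [0, 0, 0, 0, 0.05]
    - [0, 0, 0, 0, 0.05]

```text
clock: 19.15
tcp_pos: [0.5524, 0.0385, 0.3791]
orientation: [3.14, -0.082, -0.0]
contact_force: [0.8, -0.4, 0.0]
grip_width: 0.0501
gripper_force: 0.0
```

Run:
```python
from h import *
print(gp()[:2])
C,im=snap('wrist','w13.png')
gd=lambda w:cv2.cvtColor(w,cv2.COLOR_BGR2GRAY)<165
b=blob(im,proj(C,(.5939,-.0058,.046)),14,gd); print('lock fr',b[1],ray(C,b[0],.046).round(4))
b=blob(im,proj(C,(.5639,-.0058,.046)),32,gd); print('bore fr',b[1],ray(C,b[0],.046).round(4))
for x,y in((.5099,-.0058),(.5099,.0782),(.5939,.0782)):
    uv=proj(C,(x,y,.054)); b=blob(im,uv,30,orange); p=ray(C,b[0],.054); print('ear',uv,b[0],b[1],p.round(4))
im[:, :]=im
c=im[60:460,120:620]; cv2.imwrite('pics/w13c.png',cv2.resize(im[0:330,150:590],None,fx=1.8,fy=1.8,interpolation=cv2.INTER_CUBIC))
```

```text
(array([0.55239626, 0.03847207, 0.2240882 ]), np.float64(-2.991284810723027))
lock fr [ 3.01306796 10.73516941] [ 0.5895 -0.0042  0.046 ]
bore fr [11.66114807 32.27603531] [ 0.5524 -0.0031  0.046 ]
ear [382.33741234 259.512092  ] [380.46838188 257.38198853] [24.86858749 28.13243866] [ 0.5117 -0.0044  0.054 ]
ear [273.0370417 264.8229415] [275.33537292 265.05695724] [23.93651199 28.61739922] [0.5096 0.0765 0.054 ]
ear [262.54002515 154.88509184] [266.33687973 156.02851868] [22.30558014 30.90042114] [0.593  0.0756 0.054 ]
```

View pics/w13c.png

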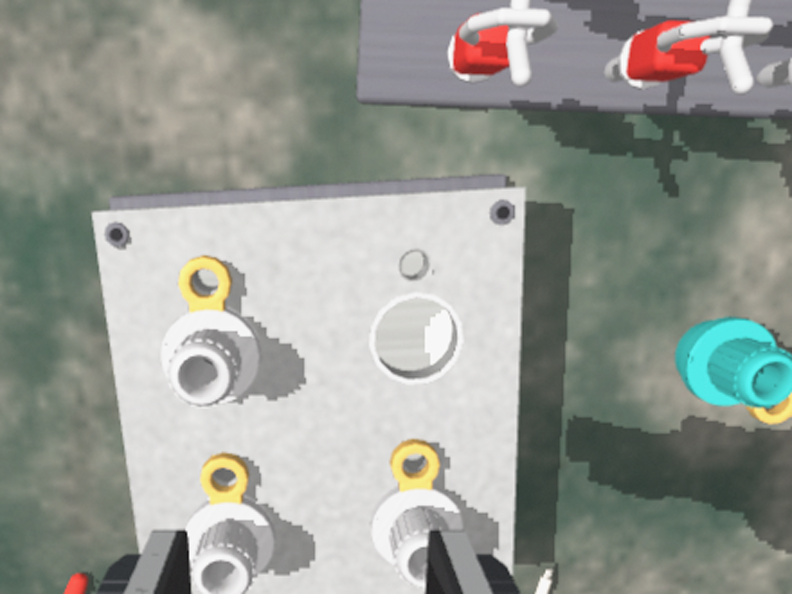

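All three steel bushings are seated. Their ears are at crop (204,282), (224,478) and (414,464), and one bore is left free at (415,338). I'll use the visible free lock hole at crop (413,265) to remove the image bias and check the ear-to-lock errors. I'll also measure the first pin.

Run:
```python
from h import *
C=cal('wrist'); print(gp()[:2])
L=ray(C,(413/1.8+150,265/1.8),.046); print('lock fr',L.round(4)); off=np.array([.5939,-.0058,.046])-L
B=ray(C,(415.5/1.8+150,338/1.8),.046); print('bore fr',B.round(4))
for n,u,t in(('FL',(204.5,280.5),(.5939,.0782)),('NL',(225,476.5),(.5099,.0782)),('NR',(414,463),(.5099,-.0058))):
    p=ray(C,(u[0]/1.8+150,u[1]/1.8),.054)+off; print(n,p[:2].round(4),(p[:2]-t).round(4))
T=cal('top'); im=cv2.imread('pics/top0.png'); hsv=cv2.cvtColor(im,cv2.COLOR_BGR2HSV)
m=((hsv[...,0]<8)|(hsv[...,0]>172))&(hsv[...,1]>130)&(hsv[...,2]>90)
n,l,s,c=cv2.connectedComponentsWithStats(m[165:195,270:380].astype(np.uint8))
for i in range(1,n):
    if s[i,4]>4: print('pin',c[i]+[270,165],s[i,4],ray(T,c[i]+[270,165],.11).round(4))
```

```text
(array([0.55242309, 0.03843302, 0.22415384]), np.float64(-2.9961116973924584))
lock fr [ 0.594  -0.0055  0.046 ]
bore fr [ 0.5641 -0.0062  0.046 ]
FL [0.5932 0.0771] [-0.0007 -0.0011]
NL [0.5099 0.0763] [-0.     -0.0019]
NR [ 0.5118 -0.0044] [0.0019 0.0014]
pin [284.16666667 176.58333333] 12 [ 0.6623 -0.0251  0.11  ]
pin [306.4 178.8] 5 [ 0.6584 -0.0709  0.11  ]
pin [311.5 180. ] 6 [ 0.6561 -0.0815  0.11  ]
pin [333.88888889 181.66666667] 9 [ 0.6534 -0.1276  0.11  ]
pin [361.16666667 184.41666667] 12 [ 0.6486 -0.1839  0.11  ]
```

Run:
```python
from h import *
plan((.64,-.03,.21),-5)
d=np.load('w2.npz'); C=(d['K'],d['R'],d['t']); im=cv2.imread('pics/w2.png'); hsv=cv2.cvtColor(im,cv2.COLOR_BGR2HSV)
m=((hsv[...,0]<8)|(hsv[...,0]>172))&(hsv[...,1]>130)&(hsv[...,2]>90)
n,l,s,c=cv2.connectedComponentsWithStats(m[20:75,370:640].astype(np.uint8))
for i in range(1,n):
    if s[i,4]>30: print('pin',c[i]+[370,20],s[i],ray(C,c[i]+[370,20],.096).round(4))
```

```text
plan [0.091  0.0638 0.0142] roll 0.035 az0 -3.0
pin [405.79676674  37.83602771] [ 23   6  25  23 433] [ 0.6633 -0.0199  0.096 ]
pin [496.85281385  44.6955267 ] [110   7  38  30 693] [ 0.6595 -0.0763  0.096 ]
pin [585.71510957  52.34948097] [195  17  45  28 867] [ 0.6553 -0.1319  0.096 ]
```

Request:
carry_out:
  moves:
    - [0.114, 0.053, 0.014, 0.018, 0.04]
    - [0.114, 0.053, 0.014, 0.018, 0.04]
    - [0.114, 0.053, 0.014, 0.018, 0.04]
    - [0.114, 0.053, 0.014, 0.018, 0.04]
    - [0.114, 0.053, 0.014, 0.018, 0.04]
    - [0.114, 0.053, 0.014, 0.018, 0.04]
    - [0.114, 0.053, 0.014, 0.018, 0.04]
    - [0.114, 0.053, 0.014, 0.018, 0.04]

```text
clock: 20.0
tcp_pos: [0.663, -0.0197, 0.3657]
orientation: [-3.139, 0.108, -0.001]
contact_force: [-0.1, -0.8, 0.1]
grip_width: 0.0397
gripper_force: 0.0
```

Run:
```python
from h import *
g=gp();print(g[:2])
C,im=snap('wrist','w14.png'); np.savez('w14.npz',K=C[0],R=C[1],t=C[2])
for p in((.663,-.02,.1095),(.663,-.02,.1415),(.6595,-.0763,.1095),(g[0][0],g[0][1],.11)): print(p,proj(C,p).round(1))
```

```text
(array([ 0.66302144, -0.01964833,  0.21071073]), np.float64(-3.9583902650696996))
(0.663, -0.02, 0.1095) [322.4 239.4]
(0.663, -0.02, 0.1415) [322.5 260.2]
(0.6595, -0.0763, 0.1095) [420.3 238.7]
(np.float64(0.6630214397205406), np.float64(-0.019648329608525163), 0.11) [321.8 239.7]
```

View pics/w14.png

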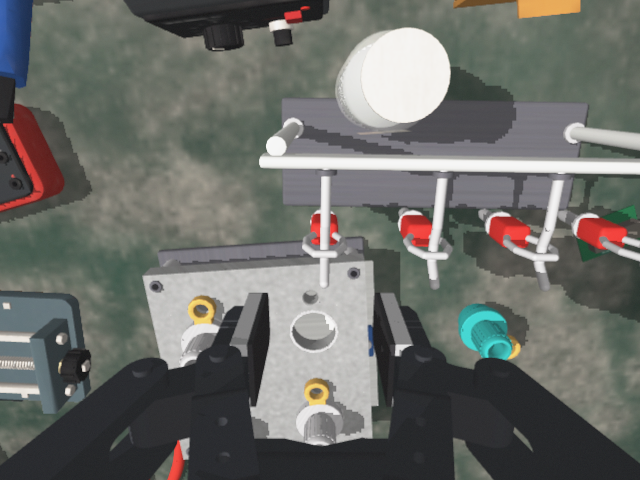

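The leftmost pin (red block at (324,222), loop at (324,248)) hangs on the hook wire at column 325. The hook's upturned end is at (325,283). Its neighbours are at (415,228), (508,230) and (600,232). I'll measure from the red masks.

```bash
cat >> h.py <<'E'
def red(im):
    h=cv2.cvtColor(im,cv2.COLOR_BGR2HSV); return (((h[...,0]<8)|(h[...,0]>172))&(h[...,1]>130)&(h[...,2]>60)).astype(np.uint8)
def reds(im,box):
    """red components in box (u0,v0,u1,v1): list of (area,u0,v0,u1,v1)"""
    u0,v0,u1,v1=box; n,l,s,c=cv2.connectedComponentsWithStats(cv2.morphologyEx(red(im)[v0:v1,u0:u1],cv2.MORPH_CLOSE,np.ones((7,7))))
    return sorted([(int(q[4]),int(q[0]+u0),int(q[1]+v0),int(q[0]+q[2]+u0),int(q[1]+q[3]+v0)) for q in s[1:] if q[4]>60],key=lambda q:q[1])
def pinx(C,b):
    """pin centre from the bbox of its red block hanging (block z .0845-.1095), camera from +x"""
    a,u0,v0,u1,v1=b; um=(u0+u1)/2
    return ray(C,(um,v1),.1095)+[.007,0,0],ray(C,(um,v0),.0845)-[.007,0,0]
E
python3 - <<'E'
from h import *
d=np.load('w14.npz'); C=(d['K'],d['R'],d['t']); im=cv2.imread('pics/w14.png')
for b in reds(im,(290,190,640,270)): print(b,*[q.round(4) for q in pinx(C,b)])
w=(cv2.cvtColor(im,cv2.COLOR_BGR2GRAY)>175)
print('hook tip',[ (v,np.where(w[v,300:350])[0]+300) for v in(262,270,280,284,288)])
print('ht',ray(C,(324.5,283),.1465).round(4),ray(C,(326,172),.14).round(4), ray(C,(265,163),.140),ray(C,(325,166),.14))
E
```

```text
(227, 311, 214, 320, 245) [ 0.6669 -0.0158  0.1095] [ 0.6645 -0.0163  0.0845]
(171, 330, 214, 338, 245) [ 0.6661 -0.0265  0.1095] [ 0.6637 -0.0279  0.0845]
(787, 400, 215, 432, 247) [ 0.6616 -0.0739  0.1095] [ 0.6595 -0.0793  0.0845]
(913, 489, 217, 531, 248) [ 0.6572 -0.1283  0.1095] [ 0.6541 -0.1383  0.0845]
(1143, 577, 218, 628, 250) [ 0.6522 -0.182   0.1095] [ 0.6494 -0.1964  0.0845]
hook tip [(262, array([320, 321, 322, 323, 324, 325, 326])), (270, array([300, 301, 302, 303, 304, 305, 306, 307, 308, 309, 310, 311, 312,
       313, 314, 315, 316, 317, 318, 319, 320, 321, 322, 323, 324, 325,
       326, 330, 331, 332, 333, 334, 335, 336, 337, 338, 339, 340, 341,
       342, 343, 344, 345, 346, 347])), (280, array([300, 301, 302, 303, 304, 305, 306, 307, 308, 309, 310, 311, 312,
       313, 314, 315, 316, 317, 318, 319, 320, 321, 322, 323, 324, 325,
       326, 329, 330, 331, 332, 333, 334, 335, 336, 337, 338, 339, 340,
       341, 342, 343, 344, 345, 346, 347, 348, 349])), (284, array([300, 301, 302, 303, 304, 305, 306, 307, 308, 309, 310, 311, 312,
       313, 314, 315, 316, 317, 318, 319, 320, 321, 322, 323, 324, 325,
       326, 329, 330, 331, 332, 333, 334, 335, 336, 337, 338, 339, 340,
       341, 342, 343, 344, 345, 346, 347, 348, 349])), (288, array([300, 301, 302, 303, 304, 305, 306, 307, 308, 309, 310, 311, 312,
       313, 314, 315, 316, 317, 318, 319, 320, 321, 322, 323, 324, 325,
       326, 327, 328, 329, 330, 331, 332, 333, 334, 335, 336, 337, 338,
       339, 340, 341, 342, 343, 344, 345, 346, 347, 348, 349]))]
ht [ 0.6527 -0.0203  0.1465] [ 0.7071 -0.0247  0.14  ] [0.71331525 0.00367929 0.14      ] [ 0.70994679 -0.02438168  0.14      ]
```

Request:
carry_out:
  moves:
    - [0.003, 0.0015, 0, 0.012, 0.04]
    - [0.003, 0.0015, 0.02, 0.012, 0.04]
    - [0.003, 0.0015, 0.05, 0.012, 0.04]
    - [0.003, 0.0015, 0.08, 0.012, 0.04]
    - [0.003, 0.0015, 0.1, 0.012, 0.04]
    - [0.003, 0.0015, 0.108, 0.012, 0.04]
    - [0.003, 0.0015, 0.108, 0.012, 0.04]
    - [0.003, 0.0015, 0.108, 0.012, 0.04]
  force: 30

```text
clock: 20.85
tcp_pos: [0.6668, -0.0207, 0.2575]
orientation: [-3.137, 0.127, -0.001]
contact_force: [0.1, 5.4, 2.3]
grip_width: 0.0401
gripper_force: 2.3
```

Request:
carry_out:
  moves:
    - [0, 0, 0, 0, 0.03]
    - [0, 0, 0, 0, 0.02]
    - [0, 0, 0, 0, 0.01]
    - [0, 0, 0, 0, 0.01]
    - [0, 0, 0, 0, 0.01]
    - [0, 0, 0, 0, 0.01]
    - [0, 0, 0, 0, 0.01]
    - [0, 0, 0, 0, 0.01]

```text
clock: 21.65
tcp_pos: [0.6665, -0.0227, 0.2575]
orientation: [3.138, -0.13, 0.001]
contact_force: [0.9, -2.8, 5.5]
grip_width: 0.0214
gripper_force: 29.2
```

Run:
```python
from h import *
g=gp();print(g[:2],g[2]['contact_force'],g[2]['grip_width'],g[2]['gripper_force'])
C,im=snap('wrist','w15.png')
print(reds(im,(270,200,370,470)))
```

```text
(array([ 0.66658846, -0.02277418,  0.10246307]), np.float64(-4.739342547632948)) [ 0.88698432 -2.84435112  5.51006981] 0.02137836696768279 29.200353920459747
[(285, 298, 301, 307, 345), (881, 328, 300, 345, 363)]
```

Request:
carry_out:
  moves:
    - [0, 0, -0.005, 0, 0.01]
    - [0, 0, -0.01, 0, 0.01]
    - [0, 0, -0.015, 0, 0.01]
    - [0, 0, -0.016, 0, 0.01]
    - [0, 0, -0.016, 0, 0.01]
    - [-0.015, 0, -0.016, 0, 0.01]
    - [-0.03, 0, -0.016, 0, 0.01]
    - [-0.045, 0, -0.016, 0, 0.01]

```text
clock: 22.5
tcp_pos: [0.6208, -0.0184, 0.2729]
orientation: [-3.139, 0.129, 0.001]
contact_force: [0.1, 0.2, 0.1]
grip_width: 0.0215
gripper_force: 29.5
```

Run:
```python
from h import *
g=gp();print(g[:2],g[2]['contact_force'],g[2]['grip_width'],g[2]['gripper_force'])
C,im=snap('wrist','w16.png')
print(reds(im,(270,200,370,470)))
```

```text
(array([ 0.62076947, -0.01837836,  0.11787956]), np.float64(-4.708353007920583)) [0.10418992 0.15875565 0.05209933] 0.021518302733889123 29.461547881364822
[(2500, 299, 299, 345, 363)]
```

View pics/w16.png

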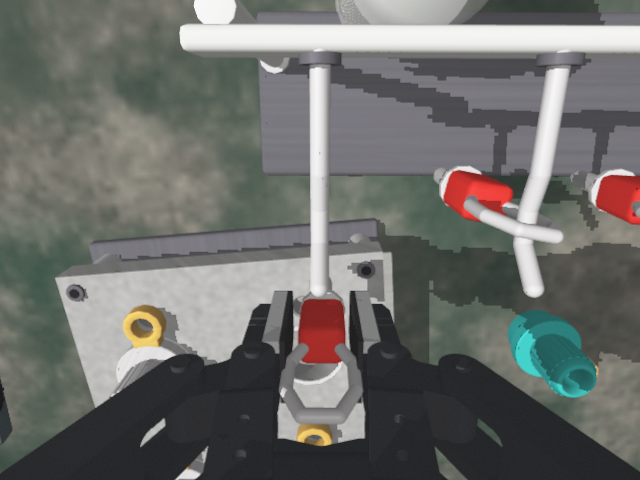

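The pin is off its hook and held upright between the pads, with its block at (322,330). The neighbouring pins still hang undisturbed. I'll compute the in-hand offset and the way to the far-left lock.

```bash
cat >> h.py <<'E'
def inhand(name):
    """pin offset from the grasp point, in world axes, from the red block's bbox (tool x ~ +x)"""
    g=gp(); C,im=snap('wrist',name); b=max(reds(im,(280,230,370,420))); a,u0,v0,u1,v1=b; um=(u0+u1)/2; z=g[0][2]
    p=ray(C,(um,v1),z+.007)+[.007,0,0]; q=ray(C,(um,v0),z-.018)-[.007,0,0]
    print('grip',g[0].round(4),g[1].round(2),'bbox',b,'off top',(p-g[0])[:2].round(4),'off bottom',(q-g[0])[:2].round(4),'F',g[2]['contact_force'].round(1),'w',round(g[2]['grip_width'],4))
    return C,im,g
E
python3 - <<'E'
from h import *
inhand('w17.png')
plan((.5936,.0777,.14),0)
E
```

```text
grip [ 0.6182 -0.0183  0.1176] -4.7 bbox (2496, 299, 300, 345, 364) off top [0.0007 0.0006] off bottom [-0.0028 -0.0003] F [-3.3  0.9 -1.5] w 0.0215
plan [-0.0342 -0.0936 -0.0221] roll -0.082 az0 -4.7
```

Request:
carry_out:
  moves:
    - [0, 0, -0.022, 0, 0.01]
    - [-0.033, -0.0935, -0.022, -0.082, 0.01]
    - [-0.033, -0.0935, -0.022, -0.082, 0.01]
    - [-0.033, -0.0935, -0.022, -0.082, 0.01]
    - [-0.033, -0.0935, -0.022, -0.082, 0.01]
    - [-0.033, -0.0935, -0.022, -0.082, 0.01]
    - [-0.033, -0.0935, -0.022, -0.082, 0.01]
    - [-0.033, -0.0935, -0.022, -0.082, 0.01]

```text
clock: 23.4
tcp_pos: [0.5967, 0.0761, 0.2951]
orientation: [3.141, -0.004, 0.0]
contact_force: [-0.3, 0.6, -0.1]
grip_width: 0.0221
gripper_force: 29.5
```

Run:
```python
from h import *
C,im,g=inhand('w18.png')
plan((.594,.0777,.105),0)
cv2.imwrite('pics/w18c.png',cv2.resize(im[220:480,200:440],None,fx=2.3,fy=2.3))
```

```text
grip [0.5967 0.076  0.1401] -0.14 bbox (2511, 299, 299, 345, 363) off top [0.0011 0.0001] off bottom [-0.0023  0.0001] F [-0.3  0.6 -0.1] w 0.0221
plan [-0.0026 -0.0014  0.0351] roll -0.002 az0 -0.12
```

Request:
carry_out:
  moves:
    - [-0.0025, -0.0015, 0.01, 0, 0.01]
    - [-0.0025, -0.0015, 0.025, 0, 0.01]
    - [-0.0025, -0.0015, 0.034, 0, 0.01]
    - [-0.0025, -0.0015, 0.039, 0, 0.01]
    - [-0.0025, -0.0015, 0.043, 0, 0.01]
    - [-0.0025, -0.0015, 0.047, 0, 0.01]
    - [-0.0025, -0.0015, 0.05, 0, 0.01]
    - [-0.0025, -0.0015, 0.05, 0, 0.01]

```text
clock: 24.25
tcp_pos: [0.5938, 0.0789, 0.2449]
orientation: [3.142, -0.0, -0.0]
contact_force: [-0.6, 0.4, -0.1]
grip_width: 0.0217
gripper_force: 29.5
```

Run:
```python
from h import *
inhand('w19.png')
```

```text
grip [0.5937 0.0789 0.0899] -0.01 bbox (2502, 299, 299, 345, 363) off top [0.0011 0.0002] off bottom [-0.0023  0.0001] F [-0.6  0.4 -0.1] w 0.0217
```

Request:
carry_out:
  moves:
    - [0, 0, 0.003, 0, 0.01]
    - [0, 0, 0.006, 0, 0.01]
    - [0, 0, 0.009, 0, 0.01]
    - [0, 0, 0.012, 0, 0.01]
    - [0, 0, 0.014, 0, 0.01]
    - [0, 0, 0.0155, 0, 0.01]
    - [0, 0, 0.0165, 0, 0.01]
    - [0, 0, 0.0165, 0, 0.01]

```text
clock: 25.1
tcp_pos: [0.5946, 0.0789, 0.2304]
orientation: [-3.141, 0.001, -0.004]
contact_force: [-2.1, -1.8, 11.9]
grip_width: 0.0222
gripper_force: 29.2
```

Run:
```python
from h import *
inhand('w20.png')
```

```text
grip [0.595  0.0789 0.0754] -0.03 bbox (2488, 299, 302, 345, 365) off top [0.0003 0.0002] off bottom [-0.0035  0.0002] F [-2.1 -1.8 11.9] w 0.0222
```

Request:
carry_out:
  moves:
    - [0, 0, 0, 0, 0.036]
    - [0, 0, 0, 0, 0.036]
    - [0, 0, 0, 0, 0.036]
    - [0, 0, 0, 0, 0.036]
    - [0, 0, -0.03, 0, 0.036]
    - [0, 0, -0.08, 0, 0.036]
    - [0, 0, -0.13, 0, 0.036]
    - [0, 0, -0.13, 0, 0.036]

```text
clock: 25.95
tcp_pos: [0.5961, 0.0792, 0.366]
orientation: [-3.139, 0.001, -0.019]
contact_force: [0.8, -0.2, 0.5]
grip_width: 0.0364
gripper_force: 0.0
```

Run:
```python
from h import *
g=gp(); print(g[:2])
C,im=snap('wrist','w21.png')
print(proj(C,(.5939-.007,.0782,.082)),proj(C,(.5939+.007,.0782,.057)),reds(im,(250,150,400,330)))
plan((.661,-.077,.205),-4.7)
```

```text
(array([0.59805122, 0.07967468, 0.2109824 ]), np.float64(-0.04018375227158438))
[324.69750174 244.08312684] [324.54037159 213.45038346] [(571, 312, 217, 336, 244)]
plan [0.0661 0.1561 0.0028] roll 0.082 az0 -0.03
```

Pin 1 is home, with its block rows as predicted. Next is the second pin.

Request:
carry_out:
  moves:
    - [0.066, 0.156, 0.003, 0.082, 0.036]
    - [0.066, 0.156, 0.003, 0.082, 0.036]
    - [0.066, 0.156, 0.003, 0.082, 0.036]
    - [0.066, 0.156, 0.003, 0.082, 0.036]
    - [0.066, 0.156, 0.003, 0.082, 0.036]
    - [0.066, 0.156, 0.003, 0.082, 0.036]
    - [0.066, 0.156, 0.003, 0.082, 0.036]
    - [0.066, 0.156, 0.003, 0.082, 0.036]

```text
clock: 26.8
tcp_pos: [0.6595, -0.0749, 0.3554]
orientation: [-3.138, 0.124, 0.001]
contact_force: [-0.9, 0.6, 0.9]
grip_width: 0.0357
gripper_force: 0.0
```

Run:
```python
from h import *
g=gp(); print(g[:2])
C,im=snap('wrist','w22.png')
for b in reds(im,(270,180,620,270)): print(b,*[q.round(4) for q in pinx(C,b)])
plan((.661,-.077,.102),-4.7)
```

```text
(array([ 0.65943863, -0.07475056,  0.20044813]), np.float64(-4.540838798059679))
(257, 311, 219, 322, 253) [ 0.6621 -0.0713  0.1095] [ 0.6605 -0.0721  0.0845]
(214, 332, 222, 342, 255) [ 0.6601 -0.0826  0.1095] [ 0.6577 -0.0843  0.0845]
(857, 405, 223, 438, 256) [ 0.6557 -0.1296  0.1095] [ 0.653  -0.1354  0.0845]
(1024, 497, 221, 542, 254) [ 0.6526 -0.1839  0.1095] [ 0.6496 -0.1945  0.0845]
plan [0.0016 0.0017 0.0986] roll 0.002 az0 -4.56
```

Request:
carry_out:
  moves:
    - [0.0015, 0.002, 0.0, 0, 0.034]
    - [0.0015, 0.002, 0.03, 0, 0.034]
    - [0.0015, 0.002, 0.06, 0, 0.034]
    - [0.0015, 0.002, 0.085, 0, 0.034]
    - [0.0015, 0.002, 0.098, 0, 0.034]
    - [0.0015, 0.002, 0.098, 0, 0.034]
    - [0.0015, 0.002, 0.098, 0, 0.025]
    - [0.0015, 0.002, 0.098, 0, 0.01]
  force: 30

```text
clock: 27.65
tcp_pos: [0.6615, -0.0796, 0.2589]
orientation: [3.139, -0.13, 0.002]
contact_force: [-0.9, 0.8, -0.5]
grip_width: 0.0212
gripper_force: 29.2
```

Request:
carry_out:
  moves:
    - [0, 0, 0, 0, 0.01]
    - [0, 0, 0, 0, 0.01]
    - [0, 0, -0.006, 0, 0.01]
    - [0, 0, -0.012, 0, 0.01]
    - [0, 0, -0.016, 0, 0.01]
    - [0, 0, -0.016, 0, 0.01]
    - [-0.015, 0, -0.016, 0, 0.01]
    - [-0.03, 0, -0.016, 0, 0.01]

```text
clock: 28.45
tcp_pos: [0.6309, -0.0767, 0.2736]
orientation: [3.139, -0.129, 0.0]
contact_force: [-0.2, -0.0, -1.8]
grip_width: 0.0211
gripper_force: 29.3
```

Request:
carry_out:
  moves:
    - [-0.02, 0, 0, 0, 0.01]
    - [-0.02, 0, 0, 0, 0.01]
    - [-0.02, 0, -0.02, 0, 0.01]
    - [-0.02, 0, -0.02, 0, 0.01]
    - [-0.02, 0, -0.02, 0, 0.01]
    - [-0.02, 0, -0.02, 0, 0.01]
    - [-0.02, 0, -0.02, 0, 0.01]
    - [-0.02, 0, -0.02, 0, 0.01]

```text
clock: 29.25
tcp_pos: [0.6112, -0.0751, 0.293]
orientation: [3.139, -0.129, -0.002]
contact_force: [-0.6, -0.1, -0.5]
grip_width: 0.0215
gripper_force: 29.3
```

Run:
```python
from h import *
C,im,g=inhand('w23.png')
print(reds(im,(370,80,640,280)))
plan((.5104,-.0052,.14),0)
```

```text
grip [ 0.611  -0.0751  0.138 ] -4.71 bbox (2563, 296, 297, 346, 365) off top [0.0003 0.0009] off bottom [-0.0014 -0.0001] F [-0.6 -0.1 -0.5] w 0.0215
[(1691, 427, 153, 484, 197), (1958, 570, 151, 640, 194)]
plan [-0.1062 -0.0614 -0.0017] roll -0.082 az0 -4.71
```

Request:
carry_out:
  moves:
    - [-0.04, -0.02, -0.01, -0.082, 0.01]
    - [-0.106, -0.0615, -0.01, -0.082, 0.01]
    - [-0.106, -0.0615, -0.01, -0.082, 0.01]
    - [-0.106, -0.0615, -0.01, -0.082, 0.01]
    - [-0.106, -0.0615, -0.01, -0.082, 0.01]
    - [-0.106, -0.0615, 0, -0.082, 0.01]
    - [-0.106, -0.0615, 0, -0.082, 0.01]
    - [-0.106, -0.0615, 0, -0.082, 0.01]

```text
clock: 30.1
tcp_pos: [0.511, -0.0058, 0.293]
orientation: [3.141, -0.002, -0.002]
contact_force: [-0.6, -0.0, -0.2]
grip_width: 0.0214
gripper_force: 29.3
```

Run:
```python
from h import *
C,im,g=inhand('w24.png')
gd=lambda w:cv2.cvtColor(w,cv2.COLOR_BGR2GRAY)<165
b=blob(im,proj(C,(.5939,-.0058,.046)),20,gd); print('lock fr',b[1],ray(C,b[0],.046).round(4))
plan((.5106,-.0053,.105),0)
```

```text
grip [ 0.5109 -0.0058  0.138 ] -0.08 bbox (2548, 296, 297, 345, 366) off top [-0.0001  0.0007] off bottom [-0.0014  0.0007] F [-0.6 -0.  -0.2] w 0.0214
lock fr [23.58896446 25.88948822] [ 0.5941 -0.0057  0.046 ]
plan [-0.0004 -0.0003  0.0332] roll -0.001 az0 -0.07
```

Request:
carry_out:
  moves:
    - [0, 0, 0.01, 0, 0.01]
    - [0, 0, 0.025, 0, 0.01]
    - [0, 0, 0.032, 0, 0.01]
    - [0, 0, 0.037, 0, 0.01]
    - [0, 0, 0.041, 0, 0.01]
    - [0, 0, 0.045, 0, 0.01]
    - [0, 0, 0.048, 0, 0.01]
    - [0, 0, 0.048, 0, 0.01]

```text
clock: 30.95
tcp_pos: [0.5104, -0.0056, 0.2454]
orientation: [3.141, -0.001, -0.001]
contact_force: [-0.5, -2.3, -2.5]
grip_width: 0.0213
gripper_force: 29.4
```

Run:
```python
from h import *
inhand('w25.png')
```

```text
grip [ 0.5103 -0.0057  0.0904] -0.04 bbox (2562, 297, 296, 346, 364) off top [0.0007 0.0003] off bottom [-0.001   0.0003] F [-0.5 -2.3 -2.5] w 0.0213
```

Request:
carry_out:
  moves:
    - [0, 0, 0.003, 0, 0.01]
    - [0, 0, 0.006, 0, 0.01]
    - [0, 0, 0.009, 0, 0.01]
    - [0, 0, 0.011, 0, 0.01]
    - [0, 0, 0.013, 0, 0.01]
    - [0, 0, 0.0145, 0, 0.01]
    - [0, 0, 0.0155, 0, 0.01]
    - [0, 0, 0.0155, 0, 0.01]

```text
clock: 31.8
tcp_pos: [0.5113, -0.0053, 0.231]
orientation: [3.141, -0.001, 0.003]
contact_force: [-1.7, -3.5, 9.1]
grip_width: 0.0215
gripper_force: 29.3
```

Run:
```python
from h import *
inhand('w26.png')
```

```text
grip [ 0.5116 -0.0053  0.076 ] -0.03 bbox (2537, 297, 298, 347, 366) off top [-0.0001  0.0002] off bottom [-0.0018  0.0001] F [-1.7 -3.5  9.1] w 0.0215
```

Force came up at the home height. I'll release and rise.

Request:
carry_out:
  moves:
    - [0, 0, 0, 0, 0.036]
    - [0, 0, 0, 0, 0.036]
    - [0, 0, 0, 0, 0.036]
    - [0, 0, 0, 0, 0.036]
    - [0, 0, -0.03, 0, 0.036]
    - [0, 0, -0.08, 0, 0.036]
    - [0, 0, -0.13, 0, 0.036]
    - [0, 0, -0.13, 0, 0.036]

```text
clock: 32.65
tcp_pos: [0.5129, -0.0049, 0.3667]
orientation: [-3.14, 0.001, -0.019]
contact_force: [0.8, 0.3, -0.6]
grip_width: 0.036
gripper_force: 0.0
```

Run:
```python
from h import *
g=gp(); print(g[:2])
C,im=snap('wrist','w27.png')
print(proj(C,(.5099-.007,-.0058,.082)),proj(C,(.5099+.007,-.0058,.057)),reds(im,(250,150,400,330)))
plan((.6562,-.133,.205),-4.7)
```

```text
(array([ 0.51475881, -0.00463669,  0.21170405]), np.float64(-0.02247321248410472))
[323.95909829 244.65460363] [323.81045184 214.06162552] [(580, 310, 215, 336, 244)]
plan [0.1444 0.1281 0.0046] roll 0.082 az0 -0.01
```

The second pin is home at the near-right lock. Next is the third pin.

Request:
carry_out:
  moves:
    - [0.144, 0.128, 0.003, 0.082, 0.036]
    - [0.144, 0.128, 0.003, 0.082, 0.036]
    - [0.144, 0.128, 0.003, 0.082, 0.036]
    - [0.144, 0.128, 0.003, 0.082, 0.036]
    - [0.144, 0.128, 0.003, 0.082, 0.036]
    - [0.144, 0.128, 0.003, 0.082, 0.036]
    - [0.144, 0.128, 0.003, 0.082, 0.036]
    - [0.144, 0.128, 0.003, 0.082, 0.036]

```text
clock: 33.5
tcp_pos: [0.654, -0.1317, 0.3568]
orientation: [-3.138, 0.126, 0.002]
contact_force: [-0.9, 0.1, 0.7]
grip_width: 0.036
gripper_force: 0.0
```

Run:
```python
from h import *
g=gp(); print(g[:2])
C,im=snap('wrist','w28.png')
for b in reds(im,(270,180,620,270)): print(b,*[q.round(4) for q in pinx(C,b)])
plan((.6562,-.133,.1025),-4.7)
```

```text
(array([ 0.65388364, -0.13161112,  0.20183984]), np.float64(-4.607889884990479))
(239, 309, 220, 319, 253) [ 0.6561 -0.1268  0.1095] [ 0.654  -0.1274  0.0845]
(193, 329, 219, 338, 251) [ 0.6565 -0.1377  0.1095] [ 0.6537 -0.1392  0.0845]
(851, 404, 218, 436, 251) [ 0.6526 -0.1859  0.1095] [ 0.6501 -0.1917  0.0845]
plan [0.0022 0.001  0.0996] roll 0.001 az0 -4.62
```

Request:
carry_out:
  moves:
    - [0.002, 0.0013, 0.0, 0, 0.034]
    - [0.002, 0.0013, 0.03, 0, 0.034]
    - [0.002, 0.0013, 0.06, 0, 0.034]
    - [0.002, 0.0013, 0.085, 0, 0.034]
    - [0.002, 0.0013, 0.099, 0, 0.034]
    - [0.002, 0.0013, 0.099, 0, 0.034]
    - [0.002, 0.0013, 0.099, 0, 0.025]
    - [0.002, 0.0013, 0.099, 0, 0.01]
  force: 30

```text
clock: 34.35
tcp_pos: [0.657, -0.1349, 0.2597]
orientation: [3.139, -0.129, 0.003]
contact_force: [-0.4, -0.6, -0.7]
grip_width: 0.0215
gripper_force: 29.3
```

Request:
carry_out:
  moves:
    - [0, 0, 0, 0, 0.01]
    - [0, 0, 0, 0, 0.01]
    - [0, 0, -0.006, 0, 0.01]
    - [0, 0, -0.012, 0, 0.01]
    - [0, 0, -0.016, 0, 0.01]
    - [0, 0, -0.016, 0, 0.01]
    - [-0.015, 0, -0.016, 0, 0.01]
    - [-0.03, 0, -0.016, 0, 0.01]

```text
clock: 35.15
tcp_pos: [0.6264, -0.132, 0.2741]
orientation: [3.139, -0.129, 0.0]
contact_force: [0.5, -0.1, -0.7]
grip_width: 0.0217
gripper_force: 29.3
```

Request:
carry_out:
  moves:
    - [-0.02, 0, 0, 0, 0.01]
    - [-0.02, 0, 0, 0, 0.01]
    - [-0.02, 0, -0.02, 0, 0.01]
    - [-0.02, 0, -0.04, 0, 0.01]
    - [-0.02, 0, -0.04, 0, 0.01]
    - [-0.02, 0, -0.04, 0, 0.01]
    - [-0.02, 0, -0.04, 0, 0.01]
    - [-0.02, 0, -0.04, 0, 0.01]

```text
clock: 35.95
tcp_pos: [0.6065, -0.1304, 0.3131]
orientation: [-3.139, 0.129, 0.003]
contact_force: [-0.3, -0.3, -0.6]
grip_width: 0.0217
gripper_force: 29.3
```

Run:
```python
from h import *
C,im,g=inhand('w29.png')
print(reds(im,(370,80,640,280)))
plan((.51,.0775,.16),0)
```

```text
grip [ 0.6062 -0.1304  0.1581] -4.71 bbox (2486, 295, 298, 342, 364) off top [0.0008 0.0017] off bottom [-0.0018  0.0009] F [-0.3 -0.3 -0.6] w 0.0217
[(1077, 419, 146, 468, 183)]
plan [-0.1133 -0.1993 -0.0016] roll -0.082 az0 -4.71
```

Request:
carry_out:
  moves:
    - [0, 0, -0.012, -0.082, 0.01]
    - [-0.113, -0.199, -0.012, -0.082, 0.01]
    - [-0.113, -0.199, -0.012, -0.082, 0.01]
    - [-0.113, -0.199, -0.012, -0.082, 0.01]
    - [-0.113, -0.199, -0.012, -0.082, 0.01]
    - [-0.113, -0.199, -0.012, -0.082, 0.01]
    - [-0.113, -0.199, -0.012, -0.082, 0.01]
    - [-0.113, -0.199, -0.012, -0.082, 0.01]

```text
clock: 36.8
tcp_pos: [0.5103, 0.0775, 0.326]
orientation: [3.141, 0.002, -0.0]
contact_force: [0.1, -0.4, -0.1]
grip_width: 0.0217
gripper_force: 29.4
```

Run:
```python
from h import *
C,im,g=inhand('w30.png')
plan((.510,.0767,.135),0)
plan((.510,.0767,.105),0)
```

```text
grip [0.5102 0.0775 0.171 ] 0.08 bbox (2470, 295, 298, 343, 364) off top [0.0007 0.0012] off bottom [-0.0018  0.0013] F [ 0.1 -0.4 -0.1] w 0.0217
plan [-0.0007 -0.0002  0.036 ] roll -0.001 az0 -0.04
plan [-0.0007 -0.0003  0.066 ] roll -0.001 az0 -0.04
```

Request:
carry_out:
  moves:
    - [0, 0, 0.03, 0, 0.01]
    - [0, 0, 0.055, 0, 0.01]
    - [0, 0, 0.064, 0, 0.01]
    - [0, 0, 0.069, 0, 0.01]
    - [0, 0, 0.073, 0, 0.01]
    - [0, 0, 0.077, 0, 0.01]
    - [0, 0, 0.08, 0, 0.01]
    - [0, 0, 0.08, 0, 0.01]

```text
clock: 37.65
tcp_pos: [0.5105, 0.0767, 0.2463]
orientation: [3.141, -0.001, 0.0]
contact_force: [0.3, -1.2, -1.1]
grip_width: 0.0217
gripper_force: 29.4
```

Run:
```python
from h import *
inhand('w31.png')
```

```text
grip [0.5105 0.0766 0.0913] -0.04 bbox (2481, 296, 297, 343, 363) off top [0.0011 0.001 ] off bottom [-0.0014  0.001 ] F [ 0.3 -1.2 -1.1] w 0.0217
```

Request:
carry_out:
  moves:
    - [0, 0, 0.003, 0, 0.01]
    - [0, 0, 0.006, 0, 0.01]
    - [0, 0, 0.009, 0, 0.01]
    - [0, 0, 0.011, 0, 0.01]
    - [0, 0, 0.013, 0, 0.01]
    - [0, 0, 0.0145, 0, 0.01]
    - [0, 0, 0.0155, 0, 0.01]
    - [0, 0, 0.0155, 0, 0.01]

```text
clock: 38.5
tcp_pos: [0.5111, 0.0772, 0.2317]
orientation: [-3.141, 0.001, -0.003]
contact_force: [-1.1, -2.8, 10.1]
grip_width: 0.0218
gripper_force: 29.3
```

Run:
```python
from h import *
inhand('w32.png')
```

```text
grip [0.5114 0.0772 0.0767] -0.03 bbox (2444, 297, 300, 343, 364) off top [0.0007 0.0008] off bottom [-0.0026  0.0009] F [-1.1 -2.8 10.1] w 0.0218
```

It's home, with 10 N at the expected height. I'll release, rise and back off for a final check.

Request:
carry_out:
  moves:
    - [0, 0, 0, 0, 0.036]
    - [0, 0, 0, 0, 0.036]
    - [0, 0, 0, 0, 0.036]
    - [0, 0, 0, 0, 0.036]
    - [0, 0, -0.03, 0, 0.036]
    - [0, 0, -0.08, 0, 0.036]
    - [0, 0, -0.13, 0, 0.036]
    - [0, 0, -0.16, 0, 0.036]

```text
clock: 39.35
tcp_pos: [0.5109, 0.0773, 0.3944]
orientation: [-3.14, 0.0, -0.006]
contact_force: [1.4, -0.0, 0.5]
grip_width: 0.0357
gripper_force: 0.0
```

Request:
carry_out:
  moves:
    - [0.04, 0.04, 0, 0, 0.036]
    - [0.04, 0.04, 0, 0, 0.036]
    - [0.04, 0.04, 0, 0, 0.036]
    - [0.04, 0.04, 0, 0, 0.036]
    - [0.04, 0.04, 0, 0, 0.036]
    - [0.04, 0.04, 0, 0, 0.036]
    - [0.04, 0.04, 0, 0, 0.036]
    - [0.04, 0.04, 0, 0, 0.036]

```text
clock: 40.15
tcp_pos: [0.5502, 0.0374, 0.3906]
orientation: [-3.142, -0.001, 0.0]
contact_force: [-0.4, -0.4, 0.2]
grip_width: 0.0359
gripper_force: 0.0
```

Run:
```python
from h import *
g=gp(); print(g[:2])
C,im=snap('wrist','w33.png')
R=reds(im,(150,80,480,400)); print(R)
for x,y in((.5939,.0782),(.5099,.0782),(.5099,-.0058)): print('pred',proj(C,(x-.007,y,.082)).round(1),proj(C,(x+.007,y,.057)).round(1))
a=cv2.resize(im[60:400,180:480],(530,600))
S,sc=snap('scene','s2.png'); b=cv2.resize(sc[170:350,190:325],(270,360)); out=np.zeros((600,800,3),np.uint8); out[:,:530]=a; out[:360,530:]=b; cv2.imwrite('pics/fin.png',out)
```

```text
(array([0.55021901, 0.0374577 , 0.23564097]), np.float64(0.02248532631747492))
[(687, 169, 304, 194, 368), (464, 199, 312, 221, 364), (326, 249, 141, 275, 157), (512, 255, 250, 280, 276), (525, 365, 248, 391, 277)]
pred [261.1 162.2] [265.1 137.5]
pred [266.3 277. ] [269.6 247.3]
pred [380.8 277.1] [377.2 247.4]
```

View pics/fin.png

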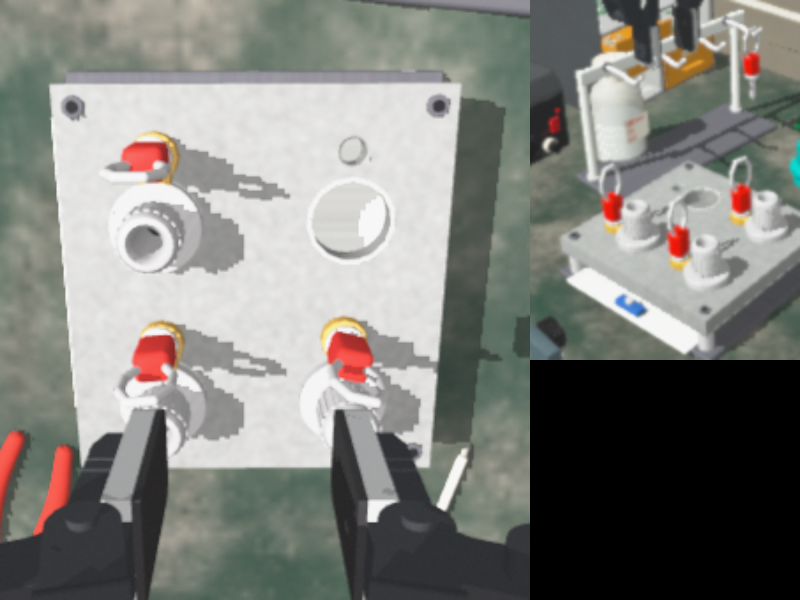

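The final view shows all three pins standing home in their ears at (147,155), (155,355) and (348,350), with the bushings flat on the plate. The fourth pin still hangs on its hook, seen in the scene inset at (752,65). Handing in.

```bash
python3 -c "
from bench import r
print(r.hand_in())"
```

```text
the job is handed in; nothing more can be done
None
```

All three steel bushings present are seated, turned over their lock holes and locked with red pins pressed home; the fourth pin still hangs on its hook, and the job is handed in at about 40 s, with no verdict shown.

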